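File the fabric samples in the finds drawer

TASK

Two clay sample tiles, one red and one cream, wait in the sloping wooden rack: take each and stand it on edge in an empty foam slot of the open drawer, directly next to the tile of its own colour, lowering it gently right to the bottom. When both are in, slide the drawer fully shut without slamming it. Leave the blue tile in the wooden rack, and do not shift or knock over the tiles already filed, the jug, the amphora or the yellow box.

Things in the scene. Friction and masses are not known exactly. Their poses are not given: they have to be found in the camera images.
- cabinet: low grey steel cabinet with one drawer, fixed; 280 deep (its x) x 280 wide (its y) x 125 mm high; a thin foam offcut lies on the rear half of its top (up to 137 mm). Origin: bottom centre of its front face, on the table; x points into the cabinet (away from the robot), so the drawer pulls out along its -x
- drawer: the drawer, sliding along its x (into the cabinet; about 3 N of friction, stays where it is left). Origin: table height, middle of the back of its front panel; it coincides with the cabinet's origin when shut, and starts 145 to 190 mm out along the cabinet's -x. Front panel 276 wide, 15 thick (x -15 to 0), from 8 to 104 mm above the table; side walls 50 mm high
- handle (a point): middle of the drawer's bar handle, 85 mm above the table; bar 11 mm thick, 120 mm long along the drawer's width, its axis 35 mm in front of the front panel's face. Axes as the drawer's: x into the cabinet, y across, z up
- slot0 (a point): centre of the floor of slot 0 in the dark grey foam insert at the front of the drawer, moving with it (axes: x into the cabinet along the slot, y across). Slots 0 to 4 lie side by side, 44 mm apart, towards +y; each is 17 mm wide (y), 100 mm long (x), 32 mm deep; floor 18 mm and foam top 50 mm above the table
- slot1 (a point): centre of the floor of slot 1 in the dark grey foam insert at the front of the drawer, moving with it (axes: x into the cabinet along the slot, y across). Slots 0 to 4 lie side by side, 44 mm apart, towards +y; each is 17 mm wide (y), 100 mm long (x), 32 mm deep; floor 18 mm and foam top 50 mm above the table
- slot2 (a point): centre of the floor of slot 2 in the dark grey foam insert at the front of the drawer, moving with it (axes: x into the cabinet along the slot, y across). Slots 0 to 4 lie side by side, 44 mm apart, towards +y; each is 17 mm wide (y), 100 mm long (x), 32 mm deep; floor 18 mm and foam top 50 mm above the table
- slot3 (a point): centre of the floor of slot 3 in the dark grey foam insert at the front of the drawer, moving with it (axes: x into the cabinet along the slot, y across). Slots 0 to 4 lie side by side, 44 mm apart, towards +y; each is 17 mm wide (y), 100 mm long (x), 32 mm deep; floor 18 mm and foam top 50 mm above the table
- slot4 (a point): centre of the floor of slot 4 in the dark grey foam insert at the front of the drawer, moving with it (axes: x into the cabinet along the slot, y across). Slots 0 to 4 lie side by side, 44 mm apart, towards +y; each is 17 mm wide (y), 100 mm long (x), 32 mm deep; floor 18 mm and foam top 50 mm above the table
- tile_red: red-brown clay tile to be filed: thin tile, 12 mm thick (its x) x 86 mm wide (its y) x 80 mm tall (its z), 0.16 kg; origin at the centre of its 12 x 86 mm lower edge. Starts in the wooden rack, top edge leaning 25 degrees from upright
- tile_cream: cream clay tile to be filed: thin tile, 12 mm thick (its x) x 86 mm wide (its y) x 80 mm tall (its z), 0.16 kg; origin at the centre of its 12 x 86 mm lower edge. Starts in the wooden rack, leaning likewise
- tile_blue: blue tile that stays in the wooden rack: thin tile, 12 mm thick (its x) x 86 mm wide (its y) x 80 mm tall (its z), 0.16 kg; origin at the centre of its 12 x 86 mm lower edge
- sample_red: red-brown tile already filed in slot 1 or 3 of the drawer, upright: thin tile, 12 mm thick (its x) x 86 mm wide (its y) x 80 mm tall (its z), 0.16 kg; origin at the centre of its 12 x 86 mm lower edge. Its x (thickness) lies across the drawer
- sample_cream: cream tile already filed in the other of slots 1 and 3, upright: thin tile, 12 mm thick (its x) x 86 mm wide (its y) x 80 mm tall (its z), 0.16 kg; origin at the centre of its 12 x 86 mm lower edge. Its x (thickness) lies across the drawer
- rack: fixed wooden rack, x -120 to +110 mm, 108 mm wide (y), side rails 42 mm high; origin on the table. Three places at x = -72, 0, +72 mm (which tile is where varies): each tile's lower edge is 25 mm above the table, its top leans 25 degrees towards the rack's -x on a 5 mm thick back rest covering the lowest 45 mm of its -x face; an 8 mm lip stands before the lower edge
- jug: slim loose clay jug standing between rack and drawer, diameter 60, height 165 mm; origin at its underside's centre
- amphora: loose small two-handled amphora, diameter 84, height 210 mm; origin at its underside's centre
- finds_box: loose yellow box, 176 (x) x 116 (y) x 88 mm high; origin at its underside's centre
Mind the look-alikes: they are no part of the job. What is shaped like the tile_cream but pink is not meant.

How it is judged:
On the way, in this order (a step that is already met when the one before it is completed fails the run):
1. the red and the cream tile stand on edge at the bottom of foam slots of the open drawer, each directly next to the tile of its own colour, and are released (z of tile_red in the frame of slot2 between -0.006 and 0.008 m and x of tile_red in the frame of slot2 between -0.02 and 0.02 m and angle between each of tile_red, tile_cream, sample_red, sample_cream's own z axis and vertical below 0.22 rad and angle between the x axis of each of tile_red, tile_cream, sample_red, sample_cream and the y axis of slot2, either way round below 0.2 rad and (x of tile_red in the frame of sample_red between 0.03 and 0.058 m or x of tile_red in the frame of sample_red between -0.058 and -0.03 m) and z of tile_cream in the frame of slot2 between -0.006 and 0.008 m and x of tile_cream in the frame of slot2 between -0.02 and 0.02 m and (x of tile_cream in the frame of sample_cream between 0.03 and 0.058 m or x of tile_cream in the frame of sample_cream between -0.058 and -0.03 m) and z of sample_red in the frame of slot2 between -0.006 and 0.008 m and x of sample_red in the frame of slot2 between -0.02 and 0.02 m and (y of sample_red in the frame of slot2 between -0.054 and -0.034 m or y of sample_red in the frame of slot2 between 0.034 and 0.054 m) and z of sample_cream in the frame of slot2 between -0.006 and 0.008 m and x of sample_cream in the frame of slot2 between -0.02 and 0.02 m and (y of sample_cream in the frame of slot2 between -0.054 and -0.034 m or y of sample_cream in the frame of slot2 between 0.034 and 0.054 m) and not (contact force between tile_red and the fingers above 0.3 N) and not (contact force between tile_cream and the fingers above 0.3 N) and x of drawer in the frame of cabinet below -0.06 m), for 0.2 s.
2. the drawer is slid fully shut (x of drawer in the frame of cabinet above -0.005 m), for 0.2 s.
At the end, for the whole second after the job is handed in: The drawer is shut within 5 mm; the red and cream tiles are released, at rest, upright within 0.22 rad, within 8 mm of a slot floor, each in the slot next to the filed tile of its colour (30 to 58 mm across); the filed tiles still stand in slots 1 and 3 (z of tile_red in the frame of slot2 between -0.006 and 0.008 m and x of tile_red in the frame of slot2 between -0.02 and 0.02 m and angle between each of tile_red, tile_cream, sample_red, sample_cream's own z axis and vertical below 0.22 rad and angle between the x axis of each of tile_red, tile_cream, sample_red, sample_cream and the y axis of slot2, either way round below 0.2 rad and (x of tile_red in the frame of sample_red between 0.03 and 0.058 m or x of tile_red in the frame of sample_red between -0.058 and -0.03 m) and z of tile_cream in the frame of slot2 between -0.006 and 0.008 m and x of tile_cream in the frame of slot2 between -0.02 and 0.02 m and (x of tile_cream in the frame of sample_cream between 0.03 and 0.058 m or x of tile_cream in the frame of sample_cream between -0.058 and -0.03 m) and z of sample_red in the frame of slot2 between -0.006 and 0.008 m and x of sample_red in the frame of slot2 between -0.02 and 0.02 m and (y of sample_red in the frame of slot2 between -0.054 and -0.034 m or y of sample_red in the frame of slot2 between 0.034 and 0.054 m) and z of sample_cream in the frame of slot2 between -0.006 and 0.008 m and x of sample_cream in the frame of slot2 between -0.02 and 0.02 m and (y of sample_cream in the frame of slot2 between -0.054 and -0.034 m or y of sample_cream in the frame of slot2 between 0.034 and 0.054 m) and not (contact force between tile_red and the fingers above 0.3 N) and not (contact force between tile_cream and the fingers above 0.3 N) and linear speed of each of tile_red, tile_cream below 0.02 m/s and x of drawer in the frame of cabinet above -0.005 m); the robot touches nothing.
It fails at once if the jug, amphora, yellow box or blue tile is shifted more than 30 mm (distance of any of jug, amphora, finds_box, tile_blue from where it was at the start of the episode above 0.03 m).
It fails at once if the jug or the amphora is tipped more than 0.5 rad (angle between any of jug, amphora's own z axis and vertical above 0.5 rad).
It fails at once if the drawer is slammed (it moves faster than 0.6 m/s) (linear speed of drawer above 0.6 m/s).
It fails at once if the red or cream tile is dropped (faster than 0.6 m/s while the fingers do not hold it, a fall of some 18 mm) ((linear speed of tile_red above 0.6 m/s and contact force between tile_red and the fingers below 0.3 N) or (linear speed of tile_cream above 0.6 m/s and contact force between tile_cream and the fingers below 0.3 N)).
It also fails if it takes over 69 s, if anything falls off the work surface, if the arm or the gripper's body presses on something with over 40 N, if the wrist force passes 120 N, or if a joint passes its speed limit or range.

ROBOT

A 6-joint arm with a two-finger parallel gripper is mounted at the origin on the work surface. World frame = base frame: x ahead of the robot, y to its left, z up, the work surface at z = 0. Lengths are in m, angles in rad, forces in N, time in s.
With the tool pointing down it reaches from about 0.375 to 0.975 m from the base axis. Payload 3.8 kg.
Tool frame: the origin (TCP) lies midway between the tips of the shut fingers; the grasp point (between the pads) lies 19 mm behind it; z points along the fingers, y is the direction in which the jaws open and shut (so a half turn about z gives the same grasp; the last joint's range is limited). The gripper opens to 88 mm and grips with 3 to 60 N. Pads are 18 mm wide; open, the fingers measure 123 mm over their backs; the gripper's body (75 mm by 187 mm) begins 45 mm behind the grasp point.
Start: joints at [1.131, 0.264, 1.604, -0, 1.274, -0.037], TCP at [0.265, 0.621, 0.239] pointing down, gripper open.
Joint ranges: [-2.63, 2.63], [-0.94, 2.18], [0.31, 2.57], [-1.31, 4.45], [0, 2.66], [-2.55, 2.55]. Speed limits (rad/s): [2.57, 2.57, 3.14, 3.14, 3.14, 3.14].

INTERFACE

Orientations are given as a unit quaternion [x, y, z, w].
In Python, from bench import bot gives the robot as it stands.
- The arm moves only by the tool apply_moves, never from a script. Its argument "commands" is a list of rows, each a list of 3 entries, a list of its own where there are three numbers: the closure, from 0 (fully open) to 1 (shut), then the shift along the tool's x, y, z in m, then the turn, a rotation vector about the tool's x, y, z in degrees. A call has 1 to 12 rows; each row shifts and turns the pose as measured when the row begins, along the tool's axes as they then stand; what a row does not reach is not made up. A row lasts 1/10 s, in which the tool goes at most 50 mm and 8.59 degrees, less where a joint would pass 70% of its speed; a pose out of reach is approached as far as the arm can. A call is refused whole if a number of a shift passes 0.05 or a number of a turn 8.59, either way. A call with a gripper value outside its range is refused whole. The fingers move at their own pace and stop on an object; the grip force is fixed at half the most. Time passes only in rows, so rows that do not move let the fingers close. It gives the time, the measured TCP pose, the force and the opening at its end, in the units of the state.
- bot.get_state(): the state, without advancing time (a new reading comes with each control period).
- bot.get_image(name): name is "side" or "top" or "wrist"; returns a dict with "color" (400x640x3 uint8, red, green, blue), "range_z" (400x640 float32, m along the optical axis (not along the pixel's ray), 0 where there is no reading), "mtx" (3x3 intrinsics, pixels), "cam_to_world" (4x4, takes a point from camera to world coordinates); the wrist camera has in their place "mount" (4x4, takes a point from camera to tool coordinates, whose origin is the TCP and whose axes are the flange's). Camera axes: x right, y up, looking along -z (the intrinsics and any distortion apply to the point x, -y, -z); pixel columns grow to the right and rows downward; lengths in m; the calibration is good to about 2 mm. A picture is of the moment at which its call begins: read the wrist's pose just before it.
- bot.job_done(): hands the job in, once; it reports no verdict.
The state is a dict: "clock": time; "qpos": joint angles; "joint_velocities": joint speeds; "joint_torque": joint torques, N m; "tcp_pos": TCP position; "eef_rot": TCP orientation; "ft_force": force on the tool from outside, world axes, zero at the start; "torque": the same for the moment, N m; "finger_gap": finger opening in m.
Only numpy, scipy, OpenCV 4.12 (cv2) and the standard library are available. Lean on these libraries where they do the work, as an engineer would, in place of code of your own. Each camera call takes 0.05 s, during which the arm holds its last target. There are 200 camera calls.

## Working session

There is one attempt and no reset: what is moved stays moved. The work goes in short steps, Python scripts to look and compute and a tool call to move; the robot and the scene stay as the last step left them, time stands still between calls to the robot, and variables do not carry over. Pictures are saved under pics/ and viewed, about 8 in all and at most 12, crops included, and the job is handed in when it is done.

Besides the shell and the picture viewer there is one more tool, called after ">>>" by a JSON object that holds its "fn" and its "kwargs", one argument or row to a line. apply_moves: Moves the arm, as the interface text tells. Its arguments: {"type":"object","properties":{"commands":{"type":"array"}},"required":["commands"]}

```bash
mkdir -p pics; ls
python3 - <<'E'
from bench import bot
import cv2,numpy as np
s=bot.get_state();print(s)
for n in["top","side"]:
    d=bot.get_image(n);np.savez(f"pics/{n}0.npz",**d)
    cv2.imwrite(f"pics/{n}0.png",d["color"][...,::-1]);print(n,d["mtx"],d["cam_to_world"],d.keys())
E
```

```text
pics
{'clock': 0.0, 'qpos': array([ 1.13110658e+00,  2.64747737e-01,  1.60532589e+00,  3.85630201e-06,
        1.27369175e+00, -3.68952123e-02]), 'joint_velocities': array([ 0.00137381,  0.00211469, -0.00150712, -0.00103109, -0.0003179 ,
       -0.00106977]), 'joint_torque': array([ 8.09816593e-04, -5.02097440e+01, -3.56878245e+01,  7.28439633e-02,
        2.93712679e-02, -1.52100492e-04]), 'tcp_pos': array([0.26429873, 0.62035818, 0.23741763]), 'eef_rot': array([ 2.00038989e-01,  9.79787335e-01, -1.05522694e-03, -2.58219385e-04]), 'ft_force': array([ 0.38953629, -0.6612506 ,  0.47986696]), 'torque': array([ 0.01180296,  0.01563943, -0.00639187]), 'finger_gap': 0.08807727319567514}
top [[514.75874645   0.         318.02888868]
 [  0.         514.75874645 200.11199025]
 [  0.           0.           1.        ]] [[-0.06219293  0.97632929 -0.20715493  0.26578849]
 [-0.99806151 -0.06036131  0.01515706  0.03085029]
 [ 0.00229414  0.20769603  0.97819073  1.58913751]
 [ 0.          0.          0.          1.        ]] dict_keys(['color', 'range_z', 'mtx', 'cam_to_world'])
side [[404.18495867   0.         322.9155172 ]
 [  0.         404.18495867 201.12430084]
 [  0.           0.           1.        ]] [[-0.97241562  0.18573715 -0.14110127  0.42082073]
 [-0.23244994 -0.72143357  0.65230409  0.70356423]
 [ 0.01936191  0.66710967  0.74470787  0.87254474]
 [ 0.          0.          0.          1.        ]] dict_keys(['color', 'range_z', 'mtx', 'cam_to_world'])
```

View pics/top0.png

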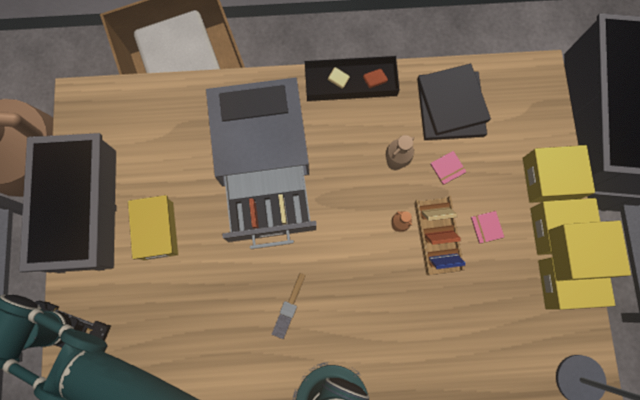

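View pics/side0.png

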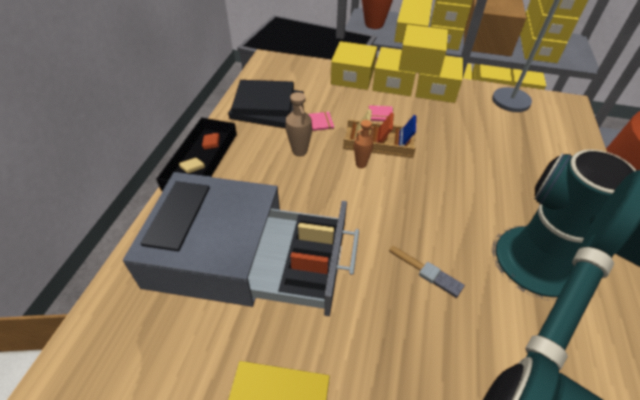

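The top view shows the drawer at about (268,210), with the red sample at (253,212) and the cream one at (283,208). Empty slots appear as light strips at about x=240, 268 and 297. The rack holds cream (437,215), red (443,237) and blue (447,262).

The jug is at (402,220) and the amphora at (402,152). Look-alikes are the two pink tiles at (448,168) and (487,227) and the chips in the black tray at (338,77) and (375,78). The side view agrees.

```bash
cat > h.py <<'E'
import numpy as np,cv2
from scipy.spatial.transform import Rotation as R
def cloud(d,T=None):
    T=d["cam_to_world"] if T is None else T
    z=d["range_z"];v,u=np.mgrid[:z.shape[0],:z.shape[1]];K=d["mtx"]
    p=np.stack([(u-K[0,2])/K[0,0]*z,-(v-K[1,2])/K[1,1]*z,-z],-1)
    P=p@T[:3,:3].T+T[:3,3];P[z==0]=np.nan;return P
def ray(d,uv,h,T=None):
    T=d["cam_to_world"] if T is None else T;K=d["mtx"]
    r=T[:3,:3]@np.array([(uv[0]-K[0,2])/K[0,0],-(uv[1]-K[1,2])/K[1,1],-1])
    return T[:3,3]+r*(h-T[2,3])/r[2]
E
python3 - <<'E'
from h import *
np.set_printoptions(precision=4,suppress=True)
D={n:dict(np.load(f"pics/{n}0.npz")) for n in["top","side"]}
for n,d in D.items():
    P=cloud(d);hsv=cv2.cvtColor(d["color"],cv2.COLOR_RGB2HSV).astype(int);H,S,V=[hsv[...,i] for i in range(3)]
    print(n)
    m={"red":((H<9)|(H>173))&(S>150)&(V>60),"cream":(H>20)&(H<32)&(S>50)&(S<150)&(V>170),"blue":(H>105)&(H<130)&(S>120)}
    for k,mm in m.items():
        c,l,st,ce=cv2.connectedComponentsWithStats(mm.astype(np.uint8))
        for i in range(1,c):
            if st[i,4]<40: continue
            Q=P[l==i];Q=Q[~np.isnan(Q[:,0])]
            if len(Q)<20 or Q[:,0].max()>1.1 or Q[:,1].max()>.6 or Q[:,1].min()<-.5: continue
            q=Q[(Q[:,2]>.03)]
            if len(q)<10: continue
            w=q-q.mean(0);U=np.linalg.svd(w,full_matrices=False)[2]
            zt=np.percentile(q[:,2],98);t=q[q[:,2]>zt-.015]
            print(k,ce[i],st[i],"mean",q.mean(0),"z",np.percentile(q[:,2],[2,98]),"normal",U[2],"long",U[0],"topedge",t.mean(0), "xy", np.percentile(t[:,:2],[2,98],axis=0).ravel())
d=D["top"];P=cloud(d)
# handle, panel
def band(n,P,x0,x1,y0,y1,z0,z1):
    q=P.reshape(-1,3);q=q[(q[:,0]>x0)&(q[:,0]<x1)&(q[:,1]>y0)&(q[:,1]<y1)&(q[:,2]>z0)&(q[:,2]<z1)]
    if len(q)<4: print(n,len(q));return
    r=cv2.minAreaRect((q[:,:2]*1000).astype(np.float32));print(n,len(q),q.mean(0),r)
band("handle",P,.2,.42,.0,.3,.07,.098)
for u,v in[(223,238),(315,225),(270,231),(252,245),(292,240),(232,176),(308,168),(240,213),(268,209),(297,205)]:
    print((u,v),P[v,u])
for nm,(u0,u1,v0,v1) in {"jug":(385,420,205,235),"amph":(380,420,130,170),"rack":(410,475,190,280),"box":(120,180,190,265)}.items():
    q=P[v0:v1,u0:u1].reshape(-1,3);q=q[q[:,2]>.02];print(nm,np.percentile(q,[1,50,99],axis=0).ravel())
E
python3 -c "
import cv2
i=cv2.imread('pics/top0.png')[180:285,200:500]
cv2.imwrite('pics/c1.png',cv2.resize(i,None,fx=2.66,fy=2.66,interpolation=2))"
```

```text
top
red [375.0808  77.5038] [364  70  24  17 260] mean [ 0.9808 -0.1918  0.0323] z [0.0301 0.0363] normal [ 0.0319 -0.0339  0.9989] long [-0.5314 -0.8471 -0.0118] topedge [ 0.9808 -0.1918  0.0323] xy [ 0.9678 -0.2172  1.0025 -0.1751]
red [252.7303 212.9663] [250 199   7  28  89] mean [0.555  0.2022 0.0974] z [0.0907 0.103 ] normal [-0.073   0.7581  0.648 ] long [-0.9963 -0.0856 -0.012 ] topedge [0.555  0.2022 0.0974] xy [0.5156 0.1953 0.5958 0.2091]
red [443.7069 236.5948] [426 231  34  13 232] mean [ 0.4532 -0.3583  0.0732] z [0.0329 0.1032] normal [-0.8837 -0.0572 -0.4645] long [-0.4506 -0.1643  0.8775] topedge [ 0.4405 -0.3596  0.0965] xy [ 0.4346 -0.3949  0.4479 -0.3178]
cream [281.8764 208.3933] [279 195   7  28  89] mean [0.5635 0.1158 0.0973] z [0.0907 0.1039] normal [-0.0766  0.8625  0.5002] long [-0.9965 -0.0824 -0.0104] topedge [0.5635 0.1158 0.0973] xy [0.5248 0.1095 0.6031 0.1227]
blue [450.6316 264.3474] [437 259  28   9  95] mean [ 0.3689 -0.3628  0.0968] z [0.0865 0.104 ] normal [-0.8568 -0.042  -0.5139] long [ 0.0781 -0.9957 -0.0489] topedge [ 0.3684 -0.3616  0.0975] 
[... 1119 characters left out ...]
  0.0957] xy [ 0.3647 -0.3967  0.3789 -0.3207]
handle 0
(223, 238) [0.4851 0.2901 0.1043]
(315, 225) [0.5066 0.0213 0.1044]
(270, 231) [0.4972 0.1532 0.1036]
(252, 245) [0.4729 0.219  0.0015]
(292, 240) [0.4689 0.0912 0.089 ]
(232, 176) [0.6946 0.2732 0.0112]
(308, 168) [0.6852 0.0317 0.0855]
(240, 213) [0.5737 0.2514 0.0129]
(268, 209) [0.5792 0.1632 0.0215]
(297, 205) [0.5879 0.0729 0.0138]
jug [ 0.477  -0.3001  0.0211  0.4999 -0.2304  0.1106  0.5577 -0.2074  0.1686]
amph [ 0.6681 -0.2806  0.0408  0.6943 -0.2375  0.1408  0.7387 -0.2065  0.2139]
rack [ 0.359  -0.4121  0.0211  0.458  -0.3504  0.0446  0.5717 -0.2542  0.1331]
box [0.4463 0.4458 0.0234 0.5306 0.5011 0.087  0.6217 0.567  0.0947]
```

View pics/c1.png

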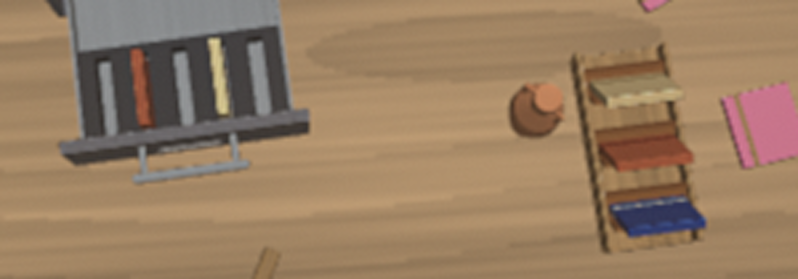

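```bash
cat >> h.py <<'E'
def tilt(th,a):  # tool rotation: jaw axis at azimuth th, tilted by a (deg), pointing down
    t,a=np.radians([th,a]);z=np.array([np.sin(a),0,-np.cos(a)]);y=np.array([np.cos(a),0,np.sin(a)])
    return R.from_euler("z",t)*R.from_matrix(np.column_stack([np.cross(y,z),y,z]))
def plan(p0,r0,p1,r1,n):
    w=(r0.inv()*r1).as_rotvec();k=np.degrees(np.linalg.norm(w))
    for i in range(n):
        r=r0*R.from_rotvec(w*i/n)
        print(np.round(r.inv().apply((np.array(p1)-p0)/n),3).tolist(),np.round(np.degrees(w)/n,1).tolist())
    print("turn",k,"dist",np.linalg.norm(np.array(p1)-p0))
E
python3 - <<'E'
from h import *
from bench import bot
s=bot.get_state();p=s["tcp_pos"];r=R.from_quat(s["eef_rot"])
zt=lambda th:tilt(th,25).apply([0,0,1])
top=np.array([.4405,-.357,.0975]);print(zt(4.6))
pre=top-zt(4.6)*.10
A=[.45,.1,.27]
print(bot.get_image("wrist")["mount"]);
plan(p,r,A,tilt(4.6,0),12);plan(np.array(A),tilt(4.6,0),pre,tilt(4.6,25),12);print(pre)
E
```

```text
[ 0.42125696  0.03389353 -0.90630779]
[[-8.74538147e-04  9.54683264e-01  2.97622413e-01  7.66877871e-02]
 [ 9.99999080e-01  1.14365189e-03 -7.30079348e-04  1.25323489e-03]
 [-1.03737097e-03  2.97621500e-01 -9.54683385e-01 -1.47816683e-01]
 [ 0.00000000e+00  0.00000000e+00  0.00000000e+00  1.00000000e+00]]
[-0.031, -0.034, -0.003] [-0.0, 0.0, 5.2]
[-0.034, -0.031, -0.003] [-0.0, 0.0, 5.2]
[-0.037, -0.028, -0.003] [-0.0, 0.0, 5.2]
[-0.039, -0.024, -0.003] [-0.0, 0.0, 5.2]
[-0.041, -0.021, -0.003] [-0.0, 0.0, 5.2]
[-0.043, -0.017, -0.003] [-0.0, 0.0, 5.2]
[-0.044, -0.013, -0.003] [-0.0, 0.0, 5.2]
[-0.045, -0.009, -0.003] [-0.0, 0.0, 5.2]
[-0.046, -0.005, -0.003] [-0.0, 0.0, 5.2]
[-0.046, -0.0, -0.003] [-0.0, 0.0, 5.2]
[-0.046, 0.004, -0.003] [-0.0, 0.0, 5.2]
[-0.045, 0.008, -0.003] [-0.0, 0.0, 5.2]
turn 62.320805850665806 dist 0.5534595282054421
[-0.038, -0.007, 0.007] [-2.1, 0.0, 0.0]
[-0.038, -0.008, 0.007] [-2.1, 0.0, 0.0]
[-0.038, -0.008, 0.006] [-2.1, 0.0, 0.0]
[-0.038, -0.008, 0.006] [-2.1, 0.0, 0.0]
[-0.038, -0.008, 0.006] [-2.1, 0.0, 0.0]
[-0.038, -0.008, 0.005] [-2.1, 0.0, 0.0]
[-0.038, -0.009, 0.005] [-2.1, 0.0, 0.0]
[-0.038, -0.009, 0.005] [-2.1, 0.0, 0.0]
[-0.038, -0.009, 0.004] [-2.1, 0.0, 0.0]
[-0.038, -0.009, 0.004] [-2.1, 0.0, 0.0]
[-0.038, -0.009, 0.004] [-2.1, 0.0, 0.0]
[-0.038, -0.009, 0.003] [-2.1, 0.0, 0.0]
turn 25.0 dist 0.4704531200946989
[ 0.3983743  -0.36038935  0.18813078]
```

>>> {"fn": "apply_moves", "kwargs": {
  "commands": [
    [0,[-0.031,-0.034,-0.003],[0,0,5.2]],
    [0,[-0.034,-0.031,-0.003],[0,0,5.2]],
    [0,[-0.037,-0.028,-0.003],[0,0,5.2]],
    [0,[-0.039,-0.024,-0.003],[0,0,5.2]],
    [0,[-0.041,-0.021,-0.003],[0,0,5.2]],
    [0,[-0.043,-0.017,-0.003],[0,0,5.2]],
    [0,[-0.044,-0.013,-0.003],[0,0,5.2]],
    [0,[-0.045,-0.009,-0.003],[0,0,5.2]],
    [0,[-0.046,-0.005,-0.003],[0,0,5.2]],
    [0,[-0.046,0,-0.003],[0,0,5.2]],
    [0,[-0.046,0.004,-0.003],[0,0,5.2]],
    [0,[-0.045,0.008,-0.003],[0,0,5.2]]
  ]
}}

```text
clock: 1.35
tcp_pos: [0.4408, 0.0813, 0.2707]
eef_rot: [0.691, 0.723, -0.003, 0.001]
ft_force: [0.6, 0.3, 0.6]
finger_gap: 0.0882
```

>>> {"fn": "apply_moves", "kwargs": {
  "commands": [
    [0.3,[-0.037,-0.006,0.007],[-2.1,0,-0.2]],
    [0.3,[-0.037,-0.007,0.007],[-2.1,0,-0.2]],
    [0.3,[-0.037,-0.007,0.007],[-2.1,0,-0.2]],
    [0.3,[-0.037,-0.007,0.006],[-2.1,0,-0.2]],
    [0.3,[-0.037,-0.007,0.006],[-2.1,0,-0.2]],
    [0.3,[-0.037,-0.008,0.006],[-2.1,0,-0.2]],
    [0.3,[-0.037,-0.008,0.005],[-2.1,0,-0.2]],
    [0.3,[-0.037,-0.008,0.005],[-2.1,0,-0.2]],
    [0.3,[-0.037,-0.008,0.005],[-2.1,0,-0.2]],
    [0.3,[-0.037,-0.008,0.004],[-2.1,0,-0.2]],
    [0.3,[-0.037,-0.008,0.004],[-2.1,0,-0.2]],
    [0.3,[-0.02,-0.008,0.003],[-2.1,0,0]]
  ]
}}

```text
clock: 2.55
tcp_pos: [0.3887, -0.3709, 0.1929]
eef_rot: [0.659, 0.716, 0.16, 0.164]
ft_force: [0.5, -0.2, -0.7]
finger_gap: 0.0615
```

```bash
cat >> h.py <<'E'
def wrist(bot,name):
    s=bot.get_state();d=bot.get_image("wrist");T=np.eye(4);T[:3,:3]=R.from_quat(s["eef_rot"]).as_matrix();T[:3,3]=s["tcp_pos"]
    d["T"]=T@d["mount"];np.savez(f"pics/{name}.npz",**d,tcp=T);cv2.imwrite(f"pics/{name}.png",d["color"][...,::-1]);return s,d
E
python3 - <<'E'
from h import *
from bench import bot
s,d=wrist(bot,"w1");print(s["tcp_pos"],s["eef_rot"],d["mtx"][0,0])
E
```

```text
[ 0.38871663 -0.37089823  0.1929193 ] [0.65904677 0.71625493 0.1602599  0.16417368] 324.71533533300016
```

View pics/w1.png

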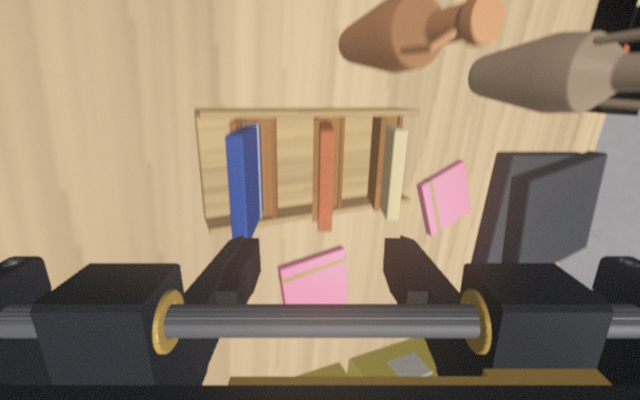

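```bash
cat > tiles.py <<'E'
from h import *
import sys
np.set_printoptions(precision=4,suppress=True)
def run(name,zmin=.088):
    d=dict(np.load(f"pics/{name}.npz"));P=cloud(d,d["T"])
    hsv=cv2.cvtColor(d["color"],cv2.COLOR_RGB2HSV).astype(int);H,S,V=[hsv[...,i] for i in range(3)]
    m={"red":((H<12)|(H>173))&(S>110),"cream":(H>18)&(H<32)&(S<150)&(V>140),"blue":(H>100)&(H<130)&(S>100)}
    for k,mm in m.items():
        mm=mm&(P[...,2]>zmin)&(P[...,2]<.11);mm=cv2.morphologyEx(mm.astype(np.uint8),cv2.MORPH_OPEN,np.ones((3,3)))
        c,l,st,ce=cv2.connectedComponentsWithStats(mm)
        for i in range(1,c):
            if st[i,4]<150: continue
            q=P[l==i];r=cv2.minAreaRect((q[:,:2]*1000).astype(np.float32));b=cv2.boxPoints(r)
            e=b[1]-b[0] if np.linalg.norm(b[1]-b[0])>np.linalg.norm(b[2]-b[1]) else b[2]-b[1]
            print(k,"px",ce[i],"n",st[i,4],"mean",q.mean(0),"z",np.percentile(q[:,2],[2,98]),"ctr",np.array(r[0]),"size",np.array(r[1]),"edge az",np.degrees(np.arctan2(e[1],e[0]))%180)
run(sys.argv[1],*map(float,sys.argv[2:]))
E
python3 tiles.py w1
```

```text
red px [325.7615 177.7831] n 1434 mean [ 0.44   -0.3571  0.0996] z [0.0937 0.1025] ctr [ 440.1817 -359.6355] size [12.8462 85.958 ] edge az 91.141975
cream px [396.4553 172.7257] n 1254 mean [ 0.5119 -0.355   0.0997] z [0.0949 0.1028] ctr [ 513.0702 -356.9562] size [12.4658 86.2282] edge az 93.251076
blue px [238.9471 186.4453] n 1965 mean [ 0.3705 -0.3608  0.0993] z [0.09   0.1026] ctr [ 372.2472 -363.0181] size [17.1444 79.7022] edge az 93.4882
```

Run:
```python
from h import *
from bench import bot
s=bot.get_state();p=s["tcp_pos"];r=R.from_quat(s["eef_rot"]);rt=tilt(2.5,25);z=rt.apply([0,0,1])
top=np.array([.4402,-.3585,.098]);a=top-z*.03
plan(p,r,a,rt,4);print(top+.026*z,rt.as_quat(),a)
```

```text
[0.003, 0.002, 0.019] [0.4, 0.1, 0.6]
[0.003, 0.002, 0.019] [0.4, 0.1, 0.6]
[0.003, 0.002, 0.019] [0.4, 0.1, 0.6]
[0.003, 0.002, 0.019] [0.4, 0.1, 0.6]
turn 2.720783816488717 dist 0.07837872412323847
[ 0.45117762 -0.35802071  0.074436  ] [0.67512144 0.70524105 0.15634818 0.14967082] [ 0.42753352 -0.35905303  0.12518923]
```

>>> {"fn": "apply_moves", "kwargs": {
  "commands": [
    [0.45,[0.003,0.002,0.019],[0.4,0.1,0.6]],
    [0.45,[0.003,0.002,0.019],[0.4,0.1,0.6]],
    [0.45,[0.003,0.002,0.019],[0.4,0.1,0.6]],
    [0.45,[0.003,0.002,0.019],[0.4,0.1,0.6]],
    [0.45,[0,0,0.002],[0,0,0]]
  ]
}}

```text
clock: 3.1
tcp_pos: [0.4263, -0.3594, 0.1211]
eef_rot: [0.68, 0.702, 0.155, 0.147]
ft_force: [0.5, 0.9, -0.5]
finger_gap: 0.0484
```

```bash
python3 - <<'E'
from h import *
from bench import bot
s,d=wrist(bot,"w2");p=s["tcp_pos"];r=R.from_quat(s["eef_rot"]);rt=tilt(2.5,25);z=rt.apply([0,0,1])
plan(p,r,np.array([.4402,-.3585,.098])+.026*z,rt,6)
E
python3 tiles.py w2
```

```text
[0.0, 0.001, 0.009] [-0.1, 0.0, -0.1]
[0.0, 0.001, 0.009] [-0.1, 0.0, -0.1]
[0.0, 0.001, 0.009] [-0.1, 0.0, -0.1]
[0.0, 0.001, 0.009] [-0.1, 0.0, -0.1]
[0.0, 0.0, 0.009] [-0.1, 0.0, -0.1]
[0.0, 0.0, 0.009] [-0.1, 0.0, -0.1]
turn 0.7609591661743995 dist 0.052888593484897044
red px [325.8328 226.4468] n 2728 mean [ 0.4404 -0.3549  0.0998] z [0.0964 0.1025] ctr [ 440.4885 -359.1267] size [85.7128 15.6269] edge az 89.70118
cream px [423.6514 205.7442] n 2068 mean [ 0.5119 -0.3504  0.0997] z [0.0957 0.1025] ctr [ 512.3248 -356.1783] size [14.6797 85.3396] edge az 90.846985
blue px [195.6847 224.8645] n 3143 mean [ 0.3712 -0.3442  0.0983] z [0.089  0.1025] ctr [ 371.6404 -349.0849] size [16.6524 55.1806] edge az 93.6387
```

View pics/w2.png

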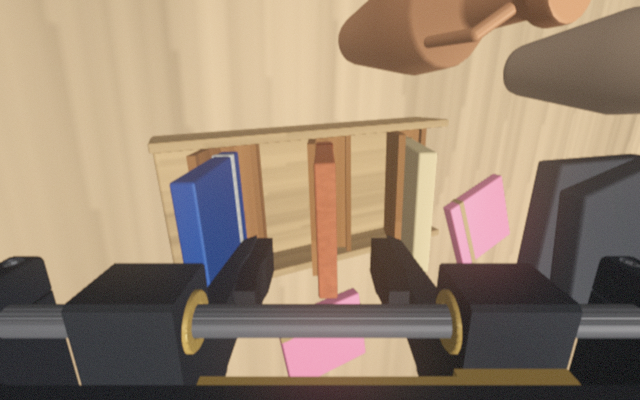

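>>> {"fn": "apply_moves", "kwargs": {
  "commands": [
    [0.45,[0,0.001,0.01],[0,0,0]],
    [0.45,[0,0.001,0.01],[0,0,0]],
    [0.45,[0,0,0.01],[0,0,0]],
    [0.45,[0,0,0.01],[0,0,0]],
    [0.45,[0,0,0.008],[0,0,0]],
    [0.45,[0,0,0.004],[0,0,0]],
    [0.45,[0,0,0],[0,0,0]]
  ]
}}

```text
clock: 3.85
tcp_pos: [0.4521, -0.3601, 0.074]
eef_rot: [0.679, 0.702, 0.154, 0.149]
ft_force: [0.2, 0.0, 0.0]
finger_gap: 0.0485
```

Run:
```python
from h import *
from bench import bot
s=bot.get_state();p=s["tcp_pos"];r=R.from_quat(s["eef_rot"]);rt=tilt(2.5,25);z=rt.apply([0,0,1])
print(s["ft_force"],s["clock"]);plan(p,r,np.array([.4402,-.3585,.098])+.026*z,rt,1)
```

```text
[0.23737232 0.04801121 0.04689907] 3.85
[0.002, -0.001, -0.001] [-0.2, 0.3, -0.5]
turn 0.6442541878900195 dist 0.0023207215892108502
```

Positioned on the red tile. I'll close the fingers, then lift a little along the tool axis.

>>> {"fn": "apply_moves", "kwargs": {
  "commands": [
    [0.7,[0,0,0],[0,0,0]],
    [1,[0,0,0],[0,0,0]],
    [1,[0,0,0],[0,0,0]],
    [1,[0,0,0],[0,0,0]],
    [1,[0,0,0],[0,0,0]],
    [1,[0,0,-0.005],[0,0,0]],
    [1,[0,0,-0.01],[0,0,0]],
    [1,[0,0,-0.015],[0,0,0]],
    [1,[0,0,-0.02],[0,0,0]]
  ]
}}

```text
clock: 4.75
tcp_pos: [0.4303, -0.3595, 0.1204]
eef_rot: [0.679, 0.702, 0.155, 0.148]
ft_force: [-0.4, -0.8, -0.9]
finger_gap: 0.0118
```

Run:
```python
from h import *
p=np.array([.393,-.362,.2]);q=np.array([.45,-.25,.275])
plan(p,tilt(1.6,25),q,tilt(8,0),9)
plan(q,tilt(8,0),[.553,.246,.23],tilt(94.7,0),12)
```

```text
[0.012, 0.01, -0.005] [2.8, 0.2, -0.7]
[0.012, 0.009, -0.005] [2.8, 0.2, -0.7]
[0.012, 0.009, -0.006] [2.8, 0.2, -0.7]
[0.012, 0.009, -0.006] [2.8, 0.2, -0.7]
[0.012, 0.009, -0.006] [2.8, 0.2, -0.7]
[0.012, 0.009, -0.007] [2.8, 0.2, -0.7]
[0.012, 0.009, -0.007] [2.8, 0.2, -0.7]
[0.012, 0.008, -0.008] [2.8, 0.2, -0.7]
[0.012, 0.008, -0.008] [2.8, 0.2, -0.7]
turn 25.793564006105083 dist 0.14634889818512473
[0.04, 0.014, 0.004] [0.0, 0.0, -7.2]
[0.038, 0.019, 0.004] [0.0, 0.0, -7.2]
[0.035, 0.024, 0.004] [0.0, 0.0, -7.2]
[0.032, 0.028, 0.004] [0.0, 0.0, -7.2]
[0.028, 0.032, 0.004] [0.0, 0.0, -7.2]
[0.024, 0.035, 0.004] [0.0, 0.0, -7.2]
[0.019, 0.038, 0.004] [0.0, 0.0, -7.2]
[0.014, 0.04, 0.004] [0.0, 0.0, -7.2]
[0.009, 0.041, 0.004] [0.0, 0.0, -7.2]
[0.004, 0.042, 0.004] [0.0, 0.0, -7.2]
[-0.001, 0.042, 0.004] [0.0, 0.0, -7.2]
[-0.007, 0.042, 0.004] [0.0, 0.0, -7.2]
turn 86.70000000000002 dist 0.5085764445980565
```

>>> {"fn": "apply_moves", "kwargs": {
  "commands": [
    [1,[0,0,-0.03],[0,0,0]],
    [1,[0,0,-0.045],[0,0,0]],
    [1,[0.012,0.01,-0.005],[2.8,0.2,-0.7]],
    [1,[0.012,0.009,-0.005],[2.8,0.2,-0.7]],
    [1,[0.012,0.009,-0.006],[2.8,0.2,-0.7]],
    [1,[0.012,0.009,-0.006],[2.8,0.2,-0.7]],
    [1,[0.012,0.009,-0.006],[2.8,0.2,-0.7]],
    [1,[0.012,0.009,-0.007],[2.8,0.2,-0.7]],
    [1,[0.012,0.009,-0.007],[2.8,0.2,-0.7]],
    [1,[0.012,0.008,-0.008],[2.8,0.2,-0.7]],
    [1,[0.012,0.008,-0.008],[2.8,0.2,-0.7]]
  ]
}}

```text
clock: 5.85
tcp_pos: [0.4441, -0.2468, 0.2756]
eef_rot: [0.658, 0.753, -0.011, -0.012]
ft_force: [-0.3, -0.3, -1.5]
finger_gap: 0.0117
```

>>> {"fn": "apply_moves", "kwargs": {
  "commands": [
    [1,[0.035,0.014,0.004],[0,0,-7.2]],
    [1,[0.038,0.019,0.004],[0,0,-7.2]],
    [1,[0.035,0.024,0.004],[0,0,-7.2]],
    [1,[0.032,0.028,0.004],[0,0,-7.2]],
    [1,[0.028,0.032,0.004],[0,0,-7.2]],
    [1,[0.024,0.035,0.004],[0,0,-7.2]],
    [1,[0.019,0.038,0.004],[0,0,-7.2]],
    [1,[0.014,0.04,0.004],[0,0,-7.2]],
    [1,[0.009,0.041,0.004],[0,0,-7.2]],
    [1,[0.004,0.042,0.004],[0,0,-7.2]],
    [1,[-0.001,0.042,0.004],[0,0,-7.2]],
    [1,[-0.005,0.03,0],[0,0,-6]]
  ]
}}

```text
clock: 7.05
tcp_pos: [0.5367, 0.246, 0.2319]
eef_rot: [-0.049, 0.999, -0.005, -0.013]
ft_force: [0.3, 1.0, -2.6]
finger_gap: 0.0119
```

Run:
```python
from h import *
from bench import bot
s,d=wrist(bot,"w3");r=R.from_quat(s["eef_rot"]);print(s["tcp_pos"],r.as_matrix().round(3),s["finger_gap"])
plan(s["tcp_pos"],r,[.553,.246,.18],tilt(94.7,0),3)
```

```text
[0.53671182 0.24601132 0.23185455] [[-0.995 -0.097 -0.025]
 [-0.097  0.995 -0.012]
 [ 0.026 -0.009 -1.   ]] 0.011906571709190093
[-0.006, -0.0, 0.017] [-0.2, -0.5, 0.3]
[-0.006, -0.0, 0.017] [-0.2, -0.5, 0.3]
[-0.006, -0.0, 0.017] [-0.2, -0.5, 0.3]
turn 1.827549531057896 dist 0.054352546866827
```

View pics/w3.png

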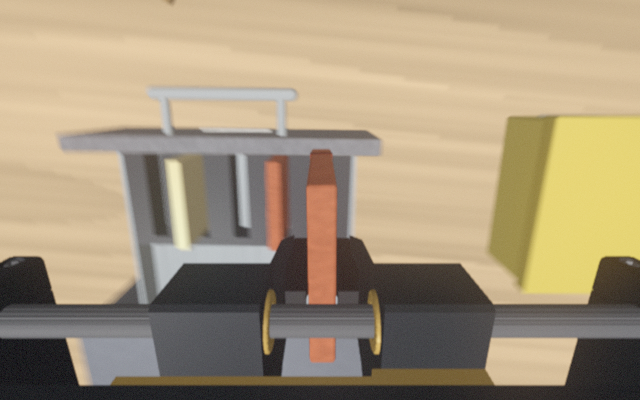

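```bash
python3 - <<'E'
from h import *
np.set_printoptions(precision=4,suppress=True)
d=dict(np.load("pics/w3.npz"));P=cloud(d,d["T"])
hsv=cv2.cvtColor(d["color"],cv2.COLOR_RGB2HSV).astype(int);H,S,V=[hsv[...,i] for i in range(3)]
def rep(n,mm):
    c,l,st,ce=cv2.connectedComponentsWithStats(cv2.morphologyEx(mm.astype(np.uint8),cv2.MORPH_OPEN,np.ones((3,3))))
    for i in range(1,c):
        if st[i,4]<100: continue
        q=P[l==i];r=cv2.minAreaRect((q[:,:2]*1000).astype(np.float32));b=cv2.boxPoints(r)
        e=b[1]-b[0] if np.linalg.norm(b[1]-b[0])>np.linalg.norm(b[2]-b[1]) else b[2]-b[1]
        print(n,ce[i],st[i],"ctr",np.array(r[0]),"size",np.array(r[1]),"az",np.degrees(np.arctan2(e[1],e[0]))%180,"z",np.percentile(q[:,2],[2,50,98]))
red=((H<12)|(H>173))&(S>110);cr=(H>18)&(H<32)&(S<150)&(V>140);Z=P[...,2]
rep("sred",red&(Z>.092)&(Z<.104)&(P[...,1]<.225));rep("scream",cr&(Z>.092)&(Z<.104))
rep("held",red&(Z>.14));rep("panel",(Z>.1)&(Z<.108)&(P[...,0]<.52))
rep("holes",(Z>.012)&(Z<.024)&(P[...,0]>.505)&(P[...,0]<.61)&(P[...,1]>.03)&(P[...,1]<.29))
# pixel-wise slot edges at foam plane z=.05: row profile
for v in(175,190,205,220): print(v,[(u,V[v,u],round(float(Z[v,u]),3)) for u in range(140,262,6)])
E
python3 -c "
import cv2
i=cv2.imread('pics/w3.png')[120:260,110:370]
cv2.imwrite('pics/c3.png',cv2.resize(i,None,fx=3,fy=3,interpolation=2))"
```

```text
sred [273.2715 202.8712] [268 160  11  90 862] ctr [560.4565 203.5263] size [85.1534  8.7405] az 4.3695083 z [0.0944 0.0999 0.1013]
scream [176.1965 201.65  ] [ 164  158   25   90 1440] ctr [567.535  114.0605] size [85.5572 13.2119] az 4.566308 z [0.0932 0.0997 0.1012]
held [321.339  229.5969] [ 306  150   31  155 4319] ctr [520.2745 244.8029] size [56.3968 13.9617] az 6.5529656 z [0.202  0.2605 0.2624]
held [321.9823 349.8357] [310 339  25  23 566] ctr [572.867  250.9774] size [14.1382 11.121 ] az 6.2906146 z [0.2576 0.2587 0.2599]
panel [219.8704 142.8678] [  55  131  324   25 5470] ctr [507.2441 153.4683] size [ 15.2425 275.3713] az 94.28945 z [0.103  0.1058 0.1072]
holes [239.7351 186.6027] [234 153  12  69 589] ctr [568.9078 153.9674] size [81.6824  9.4183] az 4.3301253 z [0.0187 0.0202 0.0228]
175 [(140, np.int64(114), 0.052), (146, np.int64(96), 0.047), (152, np.int64(73), 0.036), (158, np.int64(79), 0.022), (164, np.int64(126), 0.051), (170, np.int64(228), 0.1), (176, np.int64(239), 0.1), (182, np.int64(179), 0.093), (188, np.int64(134), 0.078), (194, np.int64(137), 0.064), (
[... 1442 characters left out ...]
019), (248, np.int64(164), 0.052), (254, np.int64(116), 0.052), (260, np.int64(115), 0.052)]
220 [(140, np.int64(120), 0.051), (146, np.int64(122), 0.051), (152, np.int64(100), 0.045), (158, np.int64(76), 0.034), (164, np.int64(87), 0.022), (170, np.int64(151), 0.051), (176, np.int64(230), 0.099), (182, np.int64(235), 0.099), (188, np.int64(161), 0.089), (194, np.int64(136), 0.073), (200, np.int64(133), 0.059), (206, np.int64(130), 0.052), (212, np.int64(126), 0.052), (218, np.int64(123), 0.052), (224, np.int64(123), 0.05), (230, np.int64(115), 0.051), (236, np.int64(66), 0.03), (242, np.int64(179), 0.02), (248, np.int64(173), 0.052), (254, np.int64(115), 0.052), (260, np.int64(118), 0.052)]
```

View pics/c3.png

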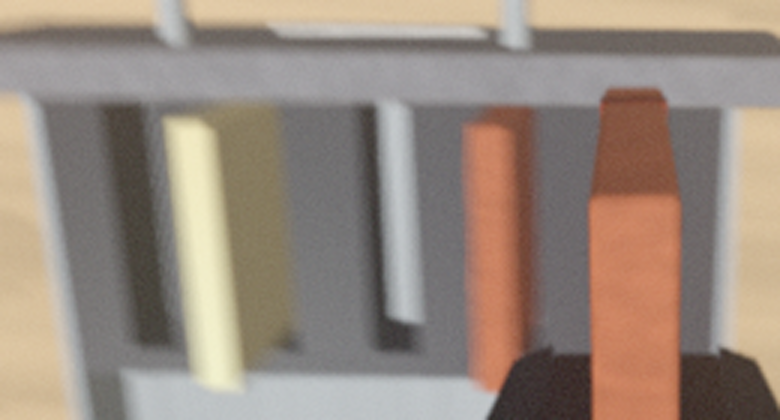

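Run:
```python
from h import *
from bench import bot
s=bot.get_state();plan(s["tcp_pos"],R.from_quat(s["eef_rot"]),[.555,.2458,.135],tilt(94.4,0),6)
```

```text
[-0.003, -0.001, 0.016] [-0.1, -0.2, 0.2]
[-0.003, -0.001, 0.016] [-0.1, -0.2, 0.2]
[-0.003, -0.001, 0.016] [-0.1, -0.2, 0.2]
[-0.003, -0.001, 0.016] [-0.1, -0.2, 0.2]
[-0.003, -0.001, 0.016] [-0.1, -0.2, 0.2]
[-0.003, -0.001, 0.016] [-0.1, -0.2, 0.2]
turn 2.0662030571520096 dist 0.09877569332063166
```

>>> {"fn": "apply_moves", "kwargs": {
  "commands": [
    [1,[-0.003,-0.0005,0.016],[-0.1,-0.25,0.2]],
    [1,[-0.003,-0.0005,0.016],[-0.1,-0.25,0.2]],
    [1,[-0.003,-0.0005,0.016],[-0.1,-0.25,0.2]],
    [1,[-0.003,-0.0005,0.016],[-0.1,-0.25,0.2]],
    [1,[-0.003,-0.0005,0.016],[-0.1,-0.25,0.2]],
    [1,[-0.003,-0.0005,0.012],[-0.1,-0.25,0.2]],
    [1,[0,0,0],[0,0,0]]
  ]
}}

```text
clock: 7.8
tcp_pos: [0.554, 0.2474, 0.14]
eef_rot: [-0.039, 0.999, 0.001, 0.002]
ft_force: [1.2, 0.5, -2.4]
finger_gap: 0.0118
```

Run:
```python
from h import *
from bench import bot
np.set_printoptions(precision=4,suppress=True)
s,d=wrist(bot,"w4");r=R.from_quat(s["eef_rot"]);plan(s["tcp_pos"],r,[.555,.2458,.125],tilt(94.4,0),1);print(s["tcp_pos"],r.as_matrix())
d=bot.get_image("side");np.savez("pics/s4.npz",**d)
a=cv2.resize(d["color"][195:325,240:380,::-1],(420,390),interpolation=2);b=cv2.imread("pics/w4.png")[100:360,130:400][:,:]
b=cv2.resize(b,(378,390)) if 0 else cv2.resize(b,(380,366));c=np.zeros((390,800,3),np.uint8);c[:,:420]=a;c[:366,420:]=b;cv2.imwrite("pics/c4.png",c)
```

```text
[-0.001, -0.002, 0.015] [0.1, 0.2, 0.1]
turn 0.28454741008390977 dist 0.015115849826207171
[0.554  0.2474 0.14  ] [[-0.9969 -0.0788  0.0036]
 [-0.0788  0.9969  0.0027]
 [-0.0038  0.0024 -1.    ]]
```

View pics/c4.png

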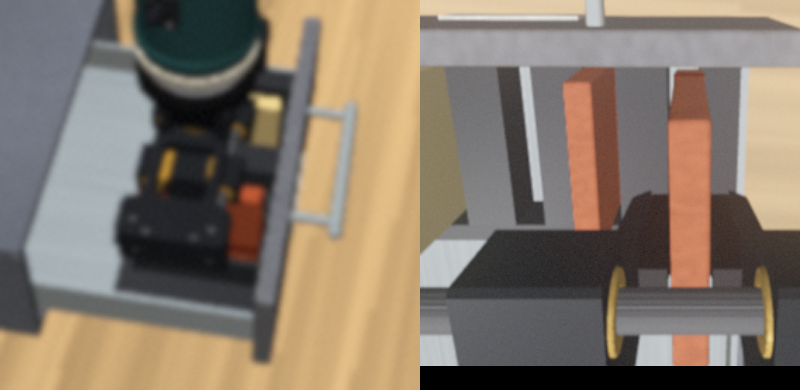

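Run:
```python
from h import *
np.set_printoptions(precision=4,suppress=True)
d=dict(np.load("pics/w4.npz"));P=cloud(d,d["T"]);V=d["color"].sum(2)//3
for v in(147,149): print(v,[(u,int(V[v,u]),*P[v,u].round(4).tolist()) for u in range(298,336,2)])
for v in(170,200,230): print(v,[(u,int(V[v,u]),int(P[v,u,2]*1000)) for u in range(190,232,2)])
for u,v in[(303,170),(303,200)]: print(ray(d,(u,v),.05,d["T"]))
hsv=cv2.cvtColor(d["color"],cv2.COLOR_RGB2HSV).astype(int);H,S=hsv[...,0],hsv[...,1];red=((H<12)|(H>173))&(S>110)
for nm,m in(("sred",red&(P[...,2]>.092)&(P[...,2]<.104)&(P[...,1]<.225)),("heldtop",red&(P[...,2]>.155)),("heldfront",red&(P[...,2]>.07)&(P[...,2]<.155)&(P[...,1]>.225))):
    q=P[m];r=cv2.minAreaRect((q[:,:2]*1000).astype(np.float32));print(nm,len(q),q.mean(0),r,np.percentile(q[:,2],[2,98]))
```

```text
147 [(298, 137, 0.5083, 0.2317, 0.1049), (300, 137, 0.5081, 0.2329, 0.1051), (302, 137, 0.5083, 0.2339, 0.1038), (304, 138, 0.508, 0.2351, 0.1046), (306, 138, 0.5077, 0.2362, 0.106), (308, 175, 0.5077, 0.2374, 0.1055), (310, 180, 0.5078, 0.2385, 0.1048), (312, 178, 0.5076, 0.2396, 0.105), (314, 177, 0.5076, 0.2407, 0.1048), (316, 178, 0.5074, 0.2418, 0.1054), (318, 177, 0.5074, 0.243, 0.1049), (320, 176, 0.5072, 0.2441, 0.1056), (322, 177, 0.5074, 0.2452, 0.1039), (324, 173, 0.5072, 0.2463, 0.1044), (326, 172, 0.5069, 0.2474, 0.1059), (328, 151, 0.507, 0.2486, 0.1046), (330, 146, 0.5068, 0.2497, 0.105), (332, 144, 0.5067, 0.2508, 0.1055), (334, 148, 0.5067, 0.252, 0.105)]
149 [(298, 109, 0.5185, 0.2288, 0.0529), (300, 107, 0.5187, 0.2302, 0.0511), (302, 109, 0.5184, 0.2317, 0.0523), (304, 104, 0.5183, 0.2331, 0.0518), (306, 98, 0.5204, 0.2342, 0.0391), (308, 196, 0.5236, 0.2352, 0.02), (310, 202, 0.5235, 0.2369, 0.0198), (312, 174, 0.5236, 0.2385, 0.0187), (314, 149, 0.5111, 0.2407, 0.0907), (316, 148, 0.5109, 0.2419, 0.0914), (318, 147, 0.5111, 0.2431, 0.0897), (320, 150, 0.511, 0.2
[... 1065 characters left out ...]
 57, 26), (208, 69, 24), (210, 194, 19), (212, 197, 20), (214, 197, 19), (216, 166, 53), (218, 127, 52), (220, 132, 51), (222, 129, 51), (224, 126, 52), (226, 130, 51), (228, 130, 52), (230, 127, 51)]
[0.5345 0.2333 0.05  ]
[0.5582 0.2348 0.05  ]
sred 2298 [0.5504 0.2017 0.0994] ((554.32373046875, 201.35543823242188), (72.8913803100586, 12.046402931213379), 4.318336486816406) [0.0932 0.1012]
heldtop 4294 [0.5416 0.2474 0.1678] ((543.114990234375, 229.88467407226562), (96.43807983398438, 75.79374694824219), 61.58496856689453) [0.1598 0.1695]
heldfront 576 [0.5119 0.2448 0.1306] ((527.4230346679688, 240.41358947753906), (10.84724235534668, 38.54027557373047), 74.73094177246094) [0.0973 0.1543]
```

Run:
```python
from h import *
np.set_printoptions(precision=4,suppress=True)
d=dict(np.load("pics/w3.npz"));P=cloud(d,d["T"]);V=d["color"].sum(2)//3
print([(v,int(V[v,240]),*P[v,240].round(3).tolist()) for v in list(range(144,156,2))+list(range(214,252,2))])
print([(v,int(V[v,158]),*P[v,158].round(3).tolist()) for v in range(220,250,2)])
```

```text
[(144, 164, 0.505, 0.174, 0.106), (146, 162, 0.507, 0.173, 0.104), (148, 161, 0.509, 0.173, 0.104), (150, 155, 0.511, 0.173, 0.104), (152, 162, 0.512, 0.174, 0.107), (154, 177, 0.529, 0.153, 0.02), (214, 155, 0.6, 0.155, 0.021), (216, 157, 0.603, 0.155, 0.02), (218, 155, 0.606, 0.155, 0.02), (220, 147, 0.608, 0.155, 0.021), (222, 147, 0.61, 0.155, 0.021), (224, 143, 0.614, 0.155, 0.02), (226, 96, 0.615, 0.156, 0.022), (228, 59, 0.615, 0.157, 0.028), (230, 65, 0.614, 0.159, 0.035), (232, 67, 0.615, 0.16, 0.04), (234, 67, 0.614, 0.162, 0.046), (236, 79, 0.615, 0.163, 0.051), (238, 111, 0.617, 0.163, 0.052), (240, 126, 0.619, 0.163, 0.052), (242, 123, 0.622, 0.163, 0.052), (244, 133, 0.624, 0.163, 0.052), (246, 177, 0.642, 0.156, 0.021), (248, 193, 0.644, 0.156, 0.021), (250, 195, 0.647, 0.156, 0.021)]
[(220, 70, 0.612, 0.065, 0.034), (222, 69, 0.614, 0.065, 0.034), (224, 65, 0.617, 0.065, 0.035), (226, 66, 0.619, 0.065, 0.036), (228, 68, 0.621, 0.065, 0.035), (230, 67, 0.622, 0.067, 0.039), (232, 68, 0.622, 0.07, 0.045), (234, 80, 0.621, 0.073, 0.051), (236, 103, 0.623, 0.074, 0.053), (238, 122, 0.626, 0.073, 0.052), (240, 126, 0.628, 0.073, 0.052), (242, 135, 0.63, 0.073, 0.053), (244, 163, 0.649, 0.056, 0.02), (246, 188, 0.651, 0.057, 0.021), (248, 192, 0.654, 0.056, 0.021)]
```

>>> {"fn": "apply_moves", "kwargs": {
  "commands": [
    [1,[0,-0.002,0],[0,0,0]],
    [1,[0,0,0],[0,0,0]]
  ]
}}

```text
clock: 8.1
tcp_pos: [0.5562, 0.2462, 0.144]
eef_rot: [-0.04, 0.999, 0.002, 0.005]
ft_force: [-0.8, 0.7, -2.2]
finger_gap: 0.0113
```

>>> {"fn": "apply_moves", "kwargs": {
  "commands": [
    [1,[-0.002,-0.0005,0.01],[0,0.2,0]],
    [1,[0,0,0.01],[0,0.2,0]],
    [1,[0,0,0],[0,0,0]],
    [1,[0,0,0],[0,0,0]]
  ]
}}

```text
clock: 8.5
tcp_pos: [0.5596, 0.2464, 0.124]
eef_rot: [-0.04, 0.999, 0.003, 0.002]
ft_force: [-0.6, -1.4, -2.1]
finger_gap: 0.012
```

Run:
```python
from h import *
from bench import bot
np.set_printoptions(precision=4,suppress=True)
s,d=wrist(bot,"w5");r=R.from_quat(s["eef_rot"]);print(s["tcp_pos"]);plan(s["tcp_pos"],r,[.558,.2456,.1],tilt(94.4,0),1);
for i in range(3):
    bot.get_image("wrist");s=bot.get_state();print(s["tcp_pos"],s["eef_rot"],s["clock"])
P=cloud(d,d["T"]);V=d["color"].sum(2)//3
for v in(140,146,150,154,158): print(v,[(u,int(V[v,u]),*(P[v,u]*1000).round(0).astype(int).tolist()) for u in range(294,342,3)])
```

```text
[0.5596 0.2464 0.124 ]
[0.002, -0.001, 0.024] [0.3, 0.3, 0.1]
turn 0.40651244306331513 dist 0.02408759708863711
[0.5595 0.2464 0.1241] [-0.0395  0.9992  0.0026  0.0021] 8.6
[0.5596 0.2464 0.1244] [-0.0395  0.9992  0.0026  0.0023] 8.65
[0.5598 0.2464 0.1246] [-0.0395  0.9992  0.0027  0.0025] 8.7
140 [(294, 157, 508, 229, 105), (297, 159, 508, 231, 105), (300, 158, 508, 232, 105), (303, 158, 507, 234, 106), (306, 157, 507, 236, 106), (309, 162, 507, 237, 104), (312, 163, 507, 239, 105), (315, 163, 507, 240, 106), (318, 164, 507, 242, 106), (321, 161, 507, 243, 106), (324, 163, 507, 245, 106), (327, 164, 507, 246, 105), (330, 164, 506, 248, 106), (333, 169, 506, 249, 105), (336, 168, 506, 251, 106), (339, 168, 506, 252, 105)]
146 [(294, 114, 520, 226, 52), (297, 113, 520, 228, 52), (300, 111, 519, 230, 52), (303, 114, 519, 232, 53), (306, 84, 520, 234, 49), (309, 204, 524, 236, 20), (312, 202, 524, 238, 21), (315, 202, 524, 240, 20), (318, 205, 524, 243, 20), (321, 204, 524, 245, 19), (324, 206, 523, 247, 20), (327, 198, 523, 250, 19), (330, 130, 521, 251, 34), (333, 110, 518, 252, 53),
[... 606 characters left out ...]
 (309, 194, 530, 236, 21), (312, 90, 517, 239, 91), (315, 95, 517, 241, 90), (318, 91, 517, 242, 91), (321, 93, 517, 244, 91), (324, 93, 516, 246, 92), (327, 88, 516, 247, 92), (330, 90, 516, 249, 92), (333, 107, 523, 253, 52), (336, 112, 523, 255, 52), (339, 112, 523, 257, 53)]
158 [(294, 111, 528, 226, 51), (297, 114, 528, 229, 51), (300, 111, 528, 231, 52), (303, 112, 527, 233, 52), (306, 85, 528, 235, 51), (309, 191, 534, 236, 20), (312, 93, 517, 239, 102), (315, 97, 517, 241, 101), (318, 97, 517, 242, 102), (321, 96, 517, 244, 102), (324, 97, 517, 246, 102), (327, 97, 516, 247, 102), (330, 102, 516, 249, 101), (333, 112, 526, 253, 52), (336, 111, 526, 255, 51), (339, 110, 526, 257, 52)]
```

>>> {"fn": "apply_moves", "kwargs": {
  "commands": [
    [1,[0.001,-0.0015,0.004],[0.1,0.15,0]],
    [1,[0,0,0.004],[0,0,0]],
    [1,[0,0,0.004],[0,0,0]],
    [1,[0,0,0.003],[0,0,0]]
  ]
}}

```text
clock: 9.1
tcp_pos: [0.5595, 0.2451, 0.1096]
eef_rot: [-0.04, 0.999, 0.002, 0.002]
ft_force: [0.5, 0.4, -2.0]
finger_gap: 0.0118
```

Run:
```python
from h import *
from bench import bot
s,d=wrist(bot,"w6");r=R.from_quat(s["eef_rot"]);print(s["tcp_pos"],s["ft_force"]);plan(s["tcp_pos"],r,[.559,.2449,.075],tilt(94.4,0),1);
P=cloud(d,d["T"]);V=d["color"].sum(2)//3
for v in(146,150,154,158): print(v,[(u,int(V[v,u]),*(P[v,u]*1000).round(0).astype(int).tolist()) for u in range(297,342,3)])
```

```text
[0.55953467 0.2451499  0.10955923] [ 0.51709835  0.42731885 -1.95200338]
[0.001, -0.0, 0.035] [0.2, 0.3, 0.1]
turn 0.3646547326583899 dist 0.03456426927264775
146 [(297, 136, 508, 231, 105), (300, 137, 508, 232, 104), (303, 137, 508, 234, 105), (306, 137, 508, 235, 104), (309, 169, 508, 236, 106), (312, 180, 508, 238, 105), (315, 177, 507, 239, 106), (318, 182, 507, 241, 105), (321, 180, 507, 242, 106), (324, 180, 507, 243, 104), (327, 180, 507, 245, 104), (330, 179, 507, 246, 106), (333, 136, 507, 248, 106), (336, 144, 507, 249, 105), (339, 147, 507, 250, 104)]
150 [(297, 113, 519, 228, 53), (300, 113, 519, 230, 53), (303, 113, 519, 232, 52), (306, 104, 519, 233, 52), (309, 179, 525, 235, 20), (312, 137, 517, 237, 61), (315, 109, 517, 239, 63), (318, 111, 517, 241, 63), (321, 110, 517, 243, 63), (324, 110, 516, 245, 62), (327, 104, 516, 246, 64), (330, 163, 524, 250, 19), (333, 93, 519, 251, 43), (336, 111, 518, 252, 52), (339, 111, 518, 254, 52)]
154 [(297, 112, 522, 228, 53), (300, 112, 522, 230, 52), (303, 111, 522, 232, 52), (306, 108, 522, 234, 52), (309, 156, 528, 235, 20), (312, 90, 517, 238, 77), (315, 92, 517, 239, 77), (318, 90, 517, 241, 76), (321, 92, 516, 243, 76), (324, 94, 516, 244, 78), (327, 94, 516, 246, 77), (330, 94, 516, 248, 76), (333, 86, 522, 251, 44), (336, 112, 520, 253, 52), (339, 113, 520, 255, 52)]
158 [(297, 113, 525, 228, 51), (300, 113, 525, 230, 52), (303, 111, 524, 232, 52), (306, 103, 524, 234, 52), (309, 152, 531, 235, 19), (312, 93, 517, 238, 87), (315, 97, 517, 240, 87), (318, 98, 517, 241, 88), (321, 99, 517, 243, 86), (324, 97, 516, 244, 87), (327, 99, 516, 246, 87), (330, 100, 516, 247, 87), (333, 84, 524, 251, 45), (336, 114, 523, 253, 52), (339, 110, 523, 255, 52)]
```

>>> {"fn": "apply_moves", "kwargs": {
  "commands": [
    [1,[0,0,0.005],[0,0.1,0]],
    [1,[0,0,0.006],[0,0.1,0]],
    [1,[0,0,0.006],[0,0,0]],
    [1,[0,0,0.006],[0,0,0]],
    [1,[0,0,0.004],[0,0,0]]
  ]
}}

```text
clock: 9.65
tcp_pos: [0.5593, 0.2452, 0.0797]
eef_rot: [-0.04, 0.999, 0.002, -0.0]
ft_force: [-0.3, 0.3, -2.7]
finger_gap: 0.0116
```

>>> {"fn": "apply_moves", "kwargs": {
  "commands": [
    [1,[0,0,0.003],[0,0,0]],
    [1,[0,0,0.002],[0,0,0]],
    [1,[0,0,0.002],[0,0,0]],
    [1,[0,0,0],[0,0,0]]
  ]
}}

```text
clock: 10.05
tcp_pos: [0.5594, 0.2453, 0.0723]
eef_rot: [-0.04, 0.999, 0.002, -0.0]
ft_force: [0.3, 0.3, -2.5]
finger_gap: 0.0118
```

>>> {"fn": "apply_moves", "kwargs": {
  "commands": [
    [1,[0,0,0.0015],[0,0,0]],
    [1,[0,0,0.001],[0,0,0]],
    [1,[0,0,0],[0,0,0]]
  ]
}}

```text
clock: 10.35
tcp_pos: [0.5604, 0.2457, 0.0723]
eef_rot: [-0.04, 0.999, 0.002, 0.001]
ft_force: [0.6, -0.2, -1.8]
finger_gap: 0.0119
```

>>> {"fn": "apply_moves", "kwargs": {
  "commands": [
    [1,[0,0,0.003],[0,0,0]],
    [1,[0,0,0.002],[0,0,0]]
  ]
}}

```text
clock: 10.55
tcp_pos: [0.5634, 0.2463, 0.0717]
eef_rot: [-0.04, 0.999, 0.003, 0.004]
ft_force: [-2.3, -2.2, 8.8]
finger_gap: 0.0115
```

Contact: the tile is on the slot floor. Releasing with a small opening and backing straight out.

>>> {"fn": "apply_moves", "kwargs": {
  "commands": [
    [0.86,[0,0,-0.001],[0,0,0]],
    [0.8,[0,0,0],[0,0,0]],
    [0.76,[0,0,0],[0,0,0]],
    [0.74,[0,0,0],[0,0,0]],
    [0.74,[0,0,-0.01],[0,0,0]],
    [0.74,[0,0,-0.02],[0,0,0]],
    [0.74,[0,0,-0.03],[0,0,0]],
    [0.74,[0,0,-0.04],[0,0,0]],
    [0.6,[0,0,-0.05],[0,0,0]]
  ]
}}

```text
clock: 11.45
tcp_pos: [0.5564, 0.2434, 0.2178]
eef_rot: [-0.04, 0.999, -0.0, -0.005]
ft_force: [1.6, -0.6, 1.1]
finger_gap: 0.0288
```

```bash
python3 - <<'E'
from h import *
from bench import bot
s,d=wrist(bot,"w7");r=R.from_quat(s["eef_rot"]);p=s["tcp_pos"];print(p,s["ft_force"],s["finger_gap"])
q=np.array([.44,-.22,.3]);plan(p,r,q,tilt(10,0),12)
rt=tilt(2.5,25);z=rt.apply([0,0,1]);t=np.array([.5122,-.356,.098]);print(t-.04*z,t+.026*z);plan(q,tilt(10,0),t-.04*z,rt,8)
E
python3 tiles.py w7
```

```text
[0.55643106 0.24340659 0.21782645] [ 1.63221677 -0.57502206  1.05070172] 0.028787319486811375
[0.013, -0.038, -0.007] [-0.0, -0.0, 7.0]
[0.008, -0.039, -0.007] [-0.0, -0.0, 7.0]
[0.003, -0.04, -0.007] [-0.0, -0.0, 7.0]
[-0.002, -0.04, -0.007] [-0.0, -0.0, 7.0]
[-0.007, -0.039, -0.007] [-0.0, -0.0, 7.0]
[-0.011, -0.038, -0.007] [-0.0, -0.0, 7.0]
[-0.016, -0.036, -0.007] [-0.0, -0.0, 7.0]
[-0.02, -0.034, -0.007] [-0.0, -0.0, 7.0]
[-0.024, -0.032, -0.007] [-0.0, -0.0, 7.0]
[-0.028, -0.028, -0.007] [-0.0, -0.0, 7.0]
[-0.031, -0.025, -0.007] [-0.0, -0.0, 7.0]
[-0.034, -0.021, -0.007] [-0.0, -0.0, 7.0]
turn 84.56886644329134 dist 0.48482403961499804
[ 0.49531136 -0.35673737  0.13425231] [ 0.52317762 -0.35552071  0.074436  ]
[-0.018, 0.004, 0.021] [-3.1, -0.2, 0.9]
[-0.018, 0.003, 0.021] [-3.1, -0.2, 0.9]
[-0.018, 0.002, 0.021] [-3.1, -0.2, 0.9]
[-0.018, 0.001, 0.021] [-3.1, -0.2, 0.9]
[-0.018, 0.0, 0.021] [-3.1, -0.2, 0.9]
[-0.018, -0.001, 0.021] [-3.1, -0.2, 0.9]
[-0.017, -0.001, 0.022] [-3.1, -0.2, 0.9]
[-0.017, -0.002, 0.021] [-3.1, -0.2, 0.9]
turn 26.08360536531558 dist 0.22187553298677715
red px [271.8359 188.8567] n 1438 mean [0.5613 0.2024 0.0992] z [0.0904 0.1012] ctr [564.1553 201.8512] size [82.9182 12.3259] edge az 4.24054
red px [324.1608 191.6392] n 1250 mean [0.5601 0.2471 0.0999] z [0.0979 0.1013] ctr [562.8604 247.5682] size [84.1803 10.9883] edge az 4.345101
cream px [594.593  184.9466] n 15459 mean [0.5398 0.485  0.0901] z [0.0887 0.0915] ctr [541.5161 495.4742] size [175.6656  95.6663] edge az 5.68634
cream px [168.5152 190.4213] n 1353 mean [0.5695 0.1145 0.0998] z [0.098  0.1013] ctr [571.8992 114.3904] size [85.1383 12.443 ] edge az 4.3845263
```

Red stands in slot 4 with its top at z 0.0999, the same height as the sample, and 45 mm across from it. Next is the cream tile.

>>> {"fn": "apply_moves", "kwargs": {
  "commands": [
    [0.5,[0.013,-0.038,-0.007],[0,0,7]],
    [0.45,[0.008,-0.039,-0.007],[0,0,7]],
    [0.45,[0.003,-0.04,-0.007],[0,0,7]],
    [0.45,[-0.002,-0.04,-0.007],[0,0,7]],
    [0.45,[-0.007,-0.039,-0.007],[0,0,7]],
    [0.45,[-0.011,-0.038,-0.007],[0,0,7]],
    [0.45,[-0.016,-0.036,-0.007],[0,0,7]],
    [0.45,[-0.02,-0.034,-0.007],[0,0,7]],
    [0.45,[-0.024,-0.032,-0.007],[0,0,7]],
    [0.45,[-0.028,-0.028,-0.007],[0,0,7]],
    [0.45,[-0.031,-0.025,-0.007],[0,0,7]],
    [0.45,[-0.034,-0.021,-0.007],[0,0,7]]
  ]
}}

```text
clock: 12.7
tcp_pos: [0.4344, -0.2263, 0.3234]
eef_rot: [0.657, 0.753, 0.013, 0.009]
ft_force: [0.4, 0.2, -1.0]
finger_gap: 0.0486
```

Run:
```python
from h import *
from bench import bot
s=bot.get_state();r=R.from_quat(s["eef_rot"]);p=s["tcp_pos"];print(p,s["finger_gap"],s["qpos"])
rt=tilt(2.5,25);z=rt.apply([0,0,1]);t=np.array([.5122,-.356,.098]);plan(p,r,t-.04*z,rt,8)
```

```text
[ 0.4343603  -0.22632993  0.32335261] 0.04859574969033659 [-0.54646472 -0.15079055  1.88684581  0.0222996   1.3838967  -0.68601728]
[-0.017, 0.005, 0.024] [-2.9, -0.2, 0.6]
[-0.017, 0.004, 0.024] [-2.9, -0.2, 0.6]
[-0.017, 0.003, 0.024] [-2.9, -0.2, 0.6]
[-0.017, 0.002, 0.024] [-2.9, -0.2, 0.6]
[-0.017, 0.0, 0.024] [-2.9, -0.2, 0.6]
[-0.017, -0.001, 0.025] [-2.9, -0.2, 0.6]
[-0.017, -0.002, 0.025] [-2.9, -0.2, 0.6]
[-0.017, -0.003, 0.024] [-2.9, -0.2, 0.6]
turn 23.836456784951288 dist 0.23765532864460276
```

>>> {"fn": "apply_moves", "kwargs": {
  "commands": [
    [0.45,[-0.026,0.005,0.016],[-2.9,-0.2,0.6]],
    [0.45,[-0.026,0.004,0.016],[-2.9,-0.2,0.6]],
    [0.45,[-0.026,0.003,0.016],[-2.9,-0.2,0.6]],
    [0.45,[-0.022,0.002,0.02],[-2.9,-0.2,0.6]],
    [0.45,[-0.017,0,0.027],[-2.9,-0.2,0.6]],
    [0.45,[-0.01,-0.001,0.033],[-2.9,-0.2,0.6]],
    [0.45,[-0.006,-0.002,0.033],[-2.9,-0.2,0.6]],
    [0.45,[-0.003,-0.003,0.033],[-2.9,-0.2,0.6]],
    [0.45,[0,0,0],[0,0,0]]
  ]
}}

```text
clock: 13.6
tcp_pos: [0.5078, -0.3743, 0.1423]
eef_rot: [0.676, 0.7, 0.159, 0.167]
ft_force: [-0.9, 1.3, 0.0]
finger_gap: 0.0481
```

```bash
python3 - <<'E'
from h import *
from bench import bot
s,d=wrist(bot,"w8");r=R.from_quat(s["eef_rot"]);p=s["tcp_pos"];print(p,s["finger_gap"],s["ft_force"])
rt=tilt(2.5,25);z=rt.apply([0,0,1]);t=np.array([.5122,-.356,.098]);plan(p,r,t+.026*z,rt,6)
E
python3 tiles.py w8
```

```text
[ 0.50775122 -0.3742725   0.14231867] 0.04806660174694749 [-0.85552782  1.25203819  0.03177218]
[0.003, -0.003, 0.011] [0.3, 0.2, -0.0]
[0.003, -0.003, 0.011] [0.3, 0.2, -0.0]
[0.003, -0.003, 0.011] [0.3, 0.2, -0.0]
[0.003, -0.002, 0.011] [0.3, 0.2, -0.0]
[0.003, -0.002, 0.011] [0.3, 0.2, -0.0]
[0.003, -0.002, 0.011] [0.3, 0.2, -0.0]
turn 2.0661513555798416 dist 0.07209480657989915
cream px [295.9608 188.671 ] n 2681 mean [ 0.5128 -0.3528  0.0998] z [0.0934 0.1026] ctr [ 515.7865 -356.3982] size [17.2695 85.8015] edge az 93.6029
blue px [  9.4701 228.9387] n 1304 mean [ 0.3783 -0.3589  0.0927] z [0.0883 0.0994] ctr [ 377.7226 -355.5914] size [ 6.845  38.2418] edge az 92.16798
```

View pics/w8.png

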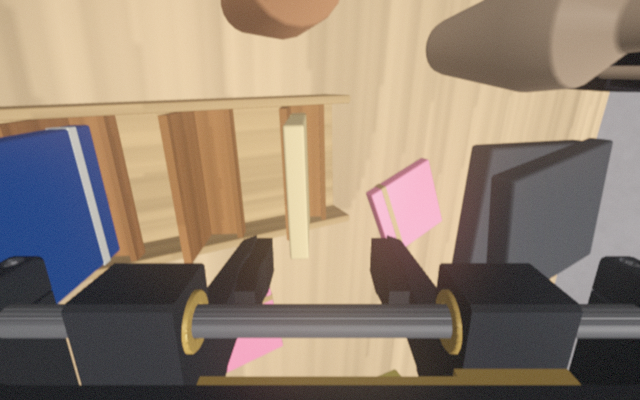

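>>> {"fn": "apply_moves", "kwargs": {
  "commands": [
    [0.45,[0.006,-0.005,0.008],[0.5,0.3,0]],
    [0.45,[0.006,-0.005,0.008],[0.5,0.3,0]],
    [0.45,[0.005,-0.004,0.004],[0.5,0.3,0]],
    [0.45,[0,0,0],[0,0,0]]
  ]
}}

```text
clock: 14.05
tcp_pos: [0.5079, -0.3601, 0.1274]
eef_rot: [0.674, 0.705, 0.153, 0.157]
ft_force: [0.4, 0.3, -0.7]
finger_gap: 0.0489
```

```bash
python3 - <<'E'
from h import *
from bench import bot
s,d=wrist(bot,"w9");r=R.from_quat(s["eef_rot"]);p=s["tcp_pos"];print(p)
rt=tilt(2.5,25);z=rt.apply([0,0,1]);t=np.array([.5122,-.356,.098]);plan(p,r,t+.026*z,rt,1)
E
python3 tiles.py w9 .095
```

```text
[ 0.50785542 -0.36008411  0.127377  ]
[0.005, -0.009, 0.054] [0.4, 0.9, 0.2]
turn 0.9671538877402767 dist 0.05530229901534364
cream px [306.1999 219.438 ] n 2781 mean [ 0.5125 -0.3528  0.1   ] z [0.097  0.1025] ctr [ 514.1389 -356.3669] size [14.108  85.8124] edge az 93.92461
```

>>> {"fn": "apply_moves", "kwargs": {
  "commands": [
    [0.45,[0.002,-0.005,0.004],[0.2,0.5,0]],
    [0.45,[0.002,-0.004,0.006],[0.2,0.4,0]],
    [0.45,[0,-0.001,0.01],[0,0,0]],
    [0.45,[0,0,0.01],[0,0,0]],
    [0.45,[0,0,0.01],[0,0,0]],
    [0.45,[0,0,0.008],[0,0,0]],
    [0.45,[0,0,0.002],[0,0,0]]
  ]
}}

```text
clock: 14.8
tcp_pos: [0.522, -0.3567, 0.0754]
eef_rot: [0.673, 0.707, 0.156, 0.151]
ft_force: [0.0, 1.0, -0.5]
finger_gap: 0.0487
```

Run:
```python
from h import *
from bench import bot
s=bot.get_state();r=R.from_quat(s["eef_rot"]);p=s["tcp_pos"];print(p,s["ft_force"])
rt=tilt(2.5,25);z=rt.apply([0,0,1]);t=np.array([.5124,-.356,.098]);plan(p,r,t+.026*z,rt,1)
```

```text
[ 0.52197135 -0.35672366  0.07541342] [ 0.00660928  0.95218622 -0.48817566]
[0.001, 0.001, 0.002] [0.1, 0.1, 0.3]
turn 0.2925240157546595 dist 0.002092850115870262
```

>>> {"fn": "apply_moves", "kwargs": {
  "commands": [
    [0.7,[0,0,0.001],[0,0,0]],
    [1,[0,0,0.001],[0,0,0]],
    [1,[0,0,0],[0,0,0]],
    [1,[0,0,0],[0,0,0]],
    [1,[0,0,0],[0,0,0]],
    [1,[0,0,-0.005],[0,0,0]],
    [1,[0,0,-0.01],[0,0,0]],
    [1,[0,0,-0.015],[0,0,0]],
    [1,[0,0,-0.02],[0,0,0]],
    [1,[0,0,-0.03],[0,0,0]],
    [1,[0,0,-0.045],[0,0,0]]
  ]
}}

```text
clock: 15.9
tcp_pos: [0.4656, -0.3552, 0.1867]
eef_rot: [0.674, 0.708, 0.156, 0.145]
ft_force: [0.7, -1.2, -1.7]
finger_gap: 0.0117
```

Run:
```python
from h import *
from bench import bot
s=bot.get_state();r=R.from_quat(s["eef_rot"]);p=s["tcp_pos"];print(p,s["ft_force"],s["finger_gap"])
q=np.array([.46,-.25,.285]);plan(p,r,q,tilt(8,0),9)
plan(q,tilt(8,0),[.572,.0700,.2],tilt(94.4,0),12)
```

```text
[ 0.4656065  -0.35521745  0.18669668] [ 0.73876297 -1.22422783 -1.70820824] 0.011720484173679007
[0.012, 0.004, -0.01] [2.7, 0.1, -0.6]
[0.012, 0.004, -0.01] [2.7, 0.1, -0.6]
[0.012, 0.004, -0.01] [2.7, 0.1, -0.6]
[0.012, 0.003, -0.01] [2.7, 0.1, -0.6]
[0.012, 0.003, -0.011] [2.7, 0.1, -0.6]
[0.012, 0.003, -0.011] [2.7, 0.1, -0.6]
[0.012, 0.002, -0.011] [2.7, 0.1, -0.6]
[0.012, 0.002, -0.011] [2.7, 0.1, -0.6]
[0.012, 0.001, -0.011] [2.7, 0.1, -0.6]
turn 25.14031807093222 dist 0.14410304560780274
[0.025, 0.013, 0.007] [0.0, 0.0, -7.2]
[0.023, 0.016, 0.007] [0.0, 0.0, -7.2]
[0.021, 0.019, 0.007] [0.0, 0.0, -7.2]
[0.019, 0.021, 0.007] [0.0, 0.0, -7.2]
[0.016, 0.023, 0.007] [0.0, 0.0, -7.2]
[0.013, 0.025, 0.007] [0.0, 0.0, -7.2]
[0.009, 0.027, 0.007] [0.0, 0.0, -7.2]
[0.006, 0.028, 0.007] [0.0, 0.0, -7.2]
[0.003, 0.028, 0.007] [0.0, 0.0, -7.2]
[-0.001, 0.028, 0.007] [0.0, 0.0, -7.2]
[-0.005, 0.028, 0.007] [0.0, 0.0, -7.2]
[-0.008, 0.027, 0.007] [0.0, 0.0, -7.2]
turn 86.40000000000003 dist 0.3495268230050449
```

>>> {"fn": "apply_moves", "kwargs": {
  "commands": [
    [1,[0.004,0.006,-0.02],[2.7,0.1,-0.6]],
    [1,[0.004,0.006,-0.02],[2.7,0.1,-0.6]],
    [1,[0.004,0.006,-0.02],[2.7,0.1,-0.6]],
    [1,[0.006,0.005,-0.02],[2.7,0.1,-0.6]],
    [1,[0.016,0.004,-0.01],[2.7,0.1,-0.6]],
    [1,[0.018,0.004,-0.005],[2.7,0.1,-0.6]],
    [1,[0.018,0.003,-0.003],[2.7,0.1,-0.6]],
    [1,[0.018,0.002,0],[2.7,0.1,-0.6]],
    [1,[0.018,0.001,0],[2.7,0.1,-0.6]]
  ]
}}

```text
clock: 16.8
tcp_pos: [0.4446, -0.2519, 0.3096]
eef_rot: [0.661, 0.75, -0.011, 0.004]
ft_force: [-0.3, -0.4, -2.0]
finger_gap: 0.0116
```

>>> {"fn": "apply_moves", "kwargs": {
  "commands": [
    [1,[0.025,0.013,0.002],[0,0,-7.2]],
    [1,[0.023,0.016,0.002],[0,0,-7.2]],
    [1,[0.021,0.019,0.002],[0,0,-7.2]],
    [1,[0.019,0.021,0.002],[0,0,-7.2]],
    [1,[0.016,0.023,0.007],[0,0,-7.2]],
    [1,[0.013,0.025,0.009],[0,0,-7.2]],
    [1,[0.009,0.027,0.009],[0,0,-7.2]],
    [1,[0.006,0.028,0.009],[0,0,-7.2]],
    [1,[0.003,0.028,0.009],[0,0,-7.2]],
    [1,[-0.001,0.028,0.009],[0,0,-7.2]],
    [1,[-0.005,0.028,0.009],[0,0,-7.2]],
    [1,[-0.008,0.02,0.005],[0,0,-6]]
  ]
}}

```text
clock: 18.0
tcp_pos: [0.5452, 0.0632, 0.2356]
eef_rot: [-0.042, 0.999, -0.018, -0.003]
ft_force: [0.2, -0.4, -2.5]
finger_gap: 0.0117
```

Run:
```python
from h import *
from bench import bot
s=bot.get_state();r=R.from_quat(s["eef_rot"]);p=s["tcp_pos"];print(p,s["ft_force"],s["finger_gap"])
plan(p,r,[.573,.0696,.135],tilt(94.4,0),6)
```

```text
[0.54516283 0.06320641 0.23562998] [ 0.23337004 -0.44412499 -2.49813412] 0.011704321385140447
[-0.005, 0.001, 0.017] [-0.3, -0.1, 0.1]
[-0.005, 0.001, 0.017] [-0.3, -0.1, 0.1]
[-0.005, 0.001, 0.017] [-0.3, -0.1, 0.1]
[-0.005, 0.001, 0.017] [-0.3, -0.1, 0.1]
[-0.005, 0.001, 0.017] [-0.3, -0.1, 0.1]
[-0.005, 0.001, 0.017] [-0.3, -0.1, 0.1]
turn 2.1387114252610298 dist 0.10460487338498066
```

>>> {"fn": "apply_moves", "kwargs": {
  "commands": [
    [1,[-0.005,0.001,0.016],[-0.35,-0.1,0.1]],
    [1,[-0.005,0.001,0.016],[-0.35,-0.1,0.1]],
    [1,[-0.005,0.001,0.016],[-0.35,-0.1,0.1]],
    [1,[-0.005,0.001,0.016],[-0.35,-0.1,0.1]],
    [1,[-0.005,0.001,0.016],[-0.35,-0.1,0.1]],
    [1,[-0.004,0.001,0.014],[-0.3,-0.1,0.1]],
    [1,[0,0,0],[0,0,0]],
    [1,[0,0,0],[0,0,0]]
  ]
}}

```text
clock: 18.8
tcp_pos: [0.5709, 0.0671, 0.1442]
eef_rot: [-0.036, 0.999, -0.002, 0.002]
ft_force: [0.1, 0.7, -1.4]
finger_gap: 0.0117
```

```bash
cat > slot.py <<'E'
from h import *
from bench import bot
import sys
s,d=wrist(bot,sys.argv[1]);r=R.from_quat(s["eef_rot"]);p=s["tcp_pos"];print(p,s["ft_force"],s["finger_gap"],s["clock"])
plan(p,r,[.573,.0696,.1],tilt(94.4,0),1)
P=cloud(d,d["T"]);V=d["color"].sum(2)//3
for v in map(int,sys.argv[2:]): print(v,[(u,int(V[v,u]),*(P[v,u]*1000).round(0).astype(int).tolist()) for u in range(297,348,3)])
E
python3 slot.py w10 142 146 150 154 158
```

```text
[0.57088561 0.06709691 0.14419258] [ 0.08293313  0.73500473 -1.37543974] 0.011656073511069256 18.8
[-0.002, 0.003, 0.044] [-0.3, 0.2, -0.2]
turn 0.43028938140434364 dist 0.04431388399662197
142 [(297, 160, 523, 51, 106), (300, 162, 523, 52, 106), (303, 160, 523, 54, 106), (306, 160, 523, 56, 105), (309, 162, 523, 57, 104), (312, 164, 522, 59, 105), (315, 162, 522, 61, 106), (318, 167, 522, 63, 107), (321, 166, 522, 64, 105), (324, 163, 522, 66, 106), (327, 161, 522, 68, 105), (330, 159, 521, 69, 107), (333, 163, 521, 71, 105), (336, 158, 521, 73, 107), (339, 157, 521, 75, 105), (342, 161, 521, 76, 105), (345, 165, 521, 78, 107)]
146 [(297, 160, 525, 51, 107), (300, 162, 525, 52, 107), (303, 162, 525, 54, 106), (306, 157, 525, 56, 106), (309, 162, 525, 58, 106), (312, 159, 524, 59, 107), (315, 161, 524, 61, 107), (318, 160, 524, 63, 106), (321, 164, 524, 64, 107), (324, 164, 524, 66, 105), (327, 161, 524, 68, 106), (330, 159, 524, 70, 106), (333, 160, 523, 71, 107), (336, 158, 523, 73, 106), (339, 160, 523, 75, 105), (342, 160, 523, 76, 106), (345, 163, 523, 78, 105)]
150 [(297, 114, 
[... 830 characters left out ...]
 108, 538, 83, 51)]
158 [(297, 115, 543, 47, 52), (300, 112, 543, 50, 52), (303, 112, 543, 52, 52), (306, 112, 543, 54, 52), (309, 120, 542, 56, 53), (312, 137, 530, 60, 113), (315, 136, 530, 61, 114), (318, 132, 529, 63, 115), (321, 130, -9223372036854775808, -9223372036854775808, -9223372036854775808), (324, 134, 529, 66, 115), (327, 136, 529, 68, 114), (330, 137, 529, 70, 115), (333, 189, 548, 76, 19), (336, 101, 541, 77, 53), (339, 108, 541, 79, 52), (342, 109, 541, 81, 52), (345, 110, 540, 83, 52)]slot.py:7: RuntimeWarning: invalid value encountered in cast
  for v in map(int,sys.argv[2:]): print(v,[(u,int(V[v,u]),*(P[v,u]*1000).round(0).astype(int).tolist()) for u in range(297,348,3)])
```

View pics/w10.png

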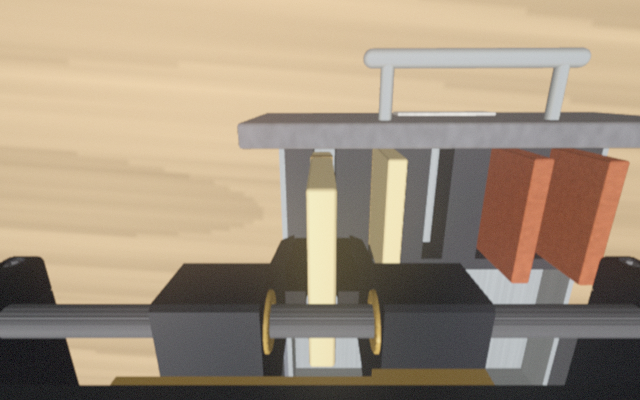

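>>> {"fn": "apply_moves", "kwargs": {
  "commands": [
    [1,[-0.002,0.0025,0.008],[-0.3,0.2,-0.2]],
    [1,[-0.001,0.0005,0.01],[0,0,0]],
    [1,[0,0,0.009],[0,0,0]],
    [1,[0,0,0.004],[0,0,0]],
    [1,[0,0,0],[0,0,0]]
  ]
}}

```text
clock: 19.35
tcp_pos: [0.5749, 0.0707, 0.1129]
eef_rot: [-0.038, 0.999, 0.001, 0.002]
ft_force: [-0.3, 0.7, -1.2]
finger_gap: 0.0117
```

```bash
python3 slot.py w11 146 150 154 158 2>/dev/null
```

```text
[0.57488229 0.07065178 0.11290232] [-0.31051498  0.67405241 -1.2443925 ] 0.011661041689790711 19.35
[0.002, -0.001, 0.013] [0.1, 0.2, -0.0]
turn 0.22398883721016638 dist 0.013081246632736252
146 [(297, 162, 524, 56, 107), (300, 163, 524, 58, 106), (303, 164, 524, 59, 105), (306, 166, 524, 60, 106), (309, 161, 524, 62, 106), (312, 165, 523, 63, 106), (315, 167, 523, 65, 107), (318, 166, 523, 66, 106), (321, 162, 523, 68, 105), (324, 164, 523, 69, 106), (327, 165, 523, 70, 106), (330, 163, 523, 72, 107), (333, 161, 522, 73, 107), (336, 159, 522, 75, 106), (339, 165, 523, 76, 105), (342, 166, 522, 78, 106), (345, 166, 522, 79, 104)]
150 [(297, 142, 526, 56, 105), (300, 144, 526, 58, 105), (303, 143, 526, 59, 104), (306, 141, 526, 61, 104), (309, 162, 526, 62, 105), (312, 170, 526, 63, 105), (315, 168, 525, 65, 107), (318, 166, 525, 66, 105), (321, 165, 525, 68, 106), (324, 166, 525, 69, 106), (327, 163, 525, 71, 104), (330, 165, 525, 72, 104), (333, 138, 525, 73, 106), (336, 140, 525, 75, 105), (339, 141, 525, 76, 105), (342, 144, 524, 78, 106), (345, 145, 524, 79, 106)]
154 [(297, 114, 538, 53, 51), (300, 112, 538, 55, 52), (303, 109, 538, 57, 52), (306, 91, 538, 59, 50), (309, 193, 543, 60, 20), (312, 138, 534, 63, 69), (315, 124, 533, 65, 73), (318, 124, 533, 67, 71), (321, 126, 533, 68, 70), (324, 130, 533, 70, 71), (327, 126, 533, 72, 72), (330, 117, 533, 74, 71), (333, 106, 536, 76, 53), (336, 111, 536, 78, 51), (339, 110, 536, 80, 53), (342, 108, 536, 82, 51), (345, 110, 536, 84, 52)]
158 [(297, 115, 541, 53, 52), (300, 115, 541, 55, 52), (303, 110, 540, 57, 54), (306, 91, 540, 59, 52), (309, 191, 546, 60, 21), (312, 131, 534, 63, 83), (315, 134, 534, 65, 83), (318, 135, 533, 67, 84), (321, 136, 533, 68, 84), (324, 136, 533, 70, 83), (327, 136, 533, 72, 83), (330, 142, 533, 73, 83), (333, 126, 539, 77, 52), (336, 108, 539, 79, 52), (339, 108, 539, 80, 53), (342, 107, 538, 82, 52), (345, 106, 538, 84, 51)]
```

>>> {"fn": "apply_moves", "kwargs": {
  "commands": [
    [1,[0.001,-0.0017,0.002],[0,0.1,0]],
    [1,[0,0,0.001],[0,0,0]],
    [1,[0,0,0],[0,0,0]]
  ]
}}

```text
clock: 19.7
tcp_pos: [0.5744, 0.0688, 0.1103]
eef_rot: [-0.038, 0.999, 0.0, 0.001]
ft_force: [0.2, -0.0, -1.9]
finger_gap: 0.0114
```

```bash
python3 slot.py w12 154 158 2>/dev/null
```

```text
[0.57437877 0.06880933 0.11030502] [ 0.21227022 -0.01176635 -1.93423811] 0.011362165648682697 19.7
[0.001, 0.001, 0.01] [0.0, 0.2, -0.0]
turn 0.16397336647392075 dist 0.010426868715540666
154 [(297, 113, 537, 51, 52), (300, 111, 537, 53, 53), (303, 111, 537, 55, 52), (306, 115, 536, 57, 53), (309, 88, 538, 59, 45), (312, 133, 533, 61, 67), (315, 124, 533, 63, 68), (318, 124, 533, 65, 68), (321, 122, 533, 67, 69), (324, 122, 533, 68, 69), (327, 123, 533, 70, 68), (330, 132, 533, 72, 67), (333, 162, 541, 76, 20), (336, 106, 535, 76, 52), (339, 109, 535, 78, 53), (342, 113, 535, 80, 52), (345, 107, 535, 82, 51)]
158 [(297, 113, 540, 51, 51), (300, 116, 539, 54, 53), (303, 111, 539, 55, 52), (306, 112, 539, 57, 52), (309, 100, 540, 59, 48), (312, 135, 533, 62, 79), (315, 133, 533, 63, 81), (318, 135, 533, 65, 81), (321, 140, 533, 66, 82), (324, 135, 533, 68, 82), (327, 139, 532, 70, 81), (330, 140, 533, 71, 80), (333, 165, 544, 76, 19), (336, 110, 538, 76, 53), (339, 104, 538, 79, 51), (342, 113, 538, 80, 51), (345, 106, 537, 82, 52)]
```

>>> {"fn": "apply_moves", "kwargs": {
  "commands": [
    [1,[0,0,0.005],[0,0.1,0]],
    [1,[0,0,0.006],[0,0.1,0]],
    [1,[0,0,0.006],[0,0,0]],
    [1,[0,0,0.006],[0,0,0]],
    [1,[0,0,0.004],[0,0,0]],
    [1,[0,0,0.001],[0,0,0]]
  ]
}}

```text
clock: 20.35
tcp_pos: [0.5745, 0.0688, 0.0801]
eef_rot: [-0.038, 0.999, 0.0, -0.0]
ft_force: [-0.3, 0.3, -2.0]
finger_gap: 0.0116
```

>>> {"fn": "apply_moves", "kwargs": {
  "commands": [
    [1,[0,0,0.003],[0,0,0]],
    [1,[0,0,0.002],[0,0,0]],
    [1,[0,0,0.002],[0,0,0]],
    [1,[0,0,0.001],[0,0,0]]
  ]
}}

```text
clock: 20.75
tcp_pos: [0.5746, 0.0689, 0.0713]
eef_rot: [-0.038, 0.999, 0.0, -0.0]
ft_force: [-0.7, -0.2, -1.9]
finger_gap: 0.0116
```

>>> {"fn": "apply_moves", "kwargs": {
  "commands": [
    [1,[0,0,0.002],[0,0,0]],
    [1,[0,0,0.002],[0,0,0]],
    [1,[0,0,0.002],[0,0,0]]
  ]
}}

```text
clock: 21.05
tcp_pos: [0.5777, 0.0691, 0.0706]
eef_rot: [-0.038, 0.999, 0.001, 0.003]
ft_force: [-3.4, -0.1, 8.1]
finger_gap: 0.0116
```

Contact again at 8 N. Release and retreat.

>>> {"fn": "apply_moves", "kwargs": {
  "commands": [
    [0.86,[0,0,-0.001],[0,0,0]],
    [0.8,[0,0,0],[0,0,0]],
    [0.76,[0,0,0],[0,0,0]],
    [0.74,[0,0,0],[0,0,0]],
    [0.74,[0,0,-0.01],[0,0,0]],
    [0.74,[0,0,-0.02],[0,0,0]],
    [0.74,[0,0,-0.03],[0,0,0]],
    [0.74,[0,0,-0.04],[0,0,0]],
    [0.8,[0,0,-0.05],[0,0,0]]
  ]
}}

```text
clock: 21.95
tcp_pos: [0.5716, 0.0685, 0.2197]
eef_rot: [-0.038, 0.999, 0.0, -0.005]
ft_force: [0.5, -0.5, 1.0]
finger_gap: 0.0178
```

```bash
python3 - <<'E'
from h import *
from bench import bot
s,d=wrist(bot,"w13");r=R.from_quat(s["eef_rot"]);p=s["tcp_pos"];print(p,s["ft_force"],s["finger_gap"])
E
python3 tiles.py w13
```

```text
[0.57161226 0.06846251 0.21967017] [ 0.51406099 -0.54437529  0.9607036 ] 0.017750225279816668
red px [471.6462 191.5944] n 1812 mean [0.5666 0.1999 0.0981] z [0.0889 0.1013] ctr [568.7582 201.6241] size [84.5493 12.6927] edge az 4.24607
red px [523.0225 193.3956] n 1997 mean [0.565  0.245  0.0978] z [0.089  0.1012] ctr [567.1703 247.3213] size [85.4494 13.78  ] edge az 5.03795
cream px [321.5317 192.7394] n 1339 mean [0.577  0.0702 0.0998] z [0.0979 0.1013] ctr [579.2837  70.1597] size [85.9659 11.699 ] edge az 4.5959954
cream px [371.8497 191.8518] n 1464 mean [0.5731 0.1134 0.0992] z [0.0903 0.1013] ctr [575.8022 114.3711] size [85.7291 12.3082] edge az 4.319491
```

View pics/w13.png

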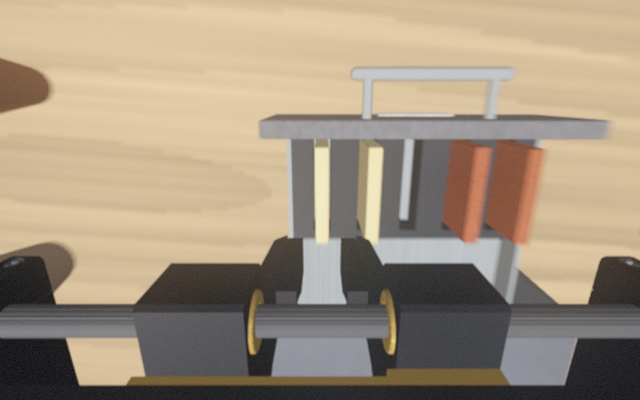

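All four tiles stand upright with tops at about 0.10. Next I go in front of the handle.

Run:
```python
from h import *
from bench import bot
s=bot.get_state();r=R.from_quat(s["eef_rot"]);p=s["tcp_pos"]
plan(p,r,[.4,.146,.22],tilt(94.4,0),5)
d=dict(np.load("pics/w13.npz"));P=cloud(d,d["T"]);Z=P[...,2]
for nm,m in(("handle",(Z>.078)&(Z<.1)&(P[...,0]<.49)),("panel",(Z>.1)&(Z<.108)&(P[...,0]<.535)&(P[...,0]>.49))):
    q=P[m];print(nm,len(q),cv2.minAreaRect((q[:,:2]*1000).astype(np.float32)))
d=bot.get_image("top");P=cloud(d);Z=P[...,2]
m=(Z>.115)&(Z<.145)&(P[...,0]<.99)&(P[...,0]>.6)&(P[...,1]<.36)&(P[...,1]>-.02);q=P[m];print("cab",cv2.minAreaRect((q[:,:2]*1000).astype(np.float32)),np.percentile(q[:,0],1))
```

```text
[0.034, 0.018, 0.002] [0.0, 0.1, -0.0]
[0.034, 0.018, 0.002] [0.0, 0.1, -0.0]
[0.034, 0.018, 0.002] [0.0, 0.1, -0.0]
[0.034, 0.018, 0.002] [0.0, 0.1, -0.0]
[0.034, 0.018, 0.002] [0.0, 0.1, -0.0]
turn 0.338661320986513 dist 0.1935236943672155
handle 2559 ((480.6402282714844, 151.1135711669922), (25.585599899291992, 130.1567840576172), 3.677191972732544)
panel 6649 ((524.9397583007812, 154.57247924804688), (33.684288024902344, 275.6034851074219), 4.306963920593262)
cab ((816.0195922851562, 178.6771240234375), (283.72515869140625, 280.32489013671875), 4.3755059242248535) 0.6738103281021649
```

>>> {"fn": "apply_moves", "kwargs": {
  "commands": [
    [1,[0.034,0.018,0],[0,0,0]],
    [1,[0.034,0.018,0],[0,0,0]],
    [1,[0.034,0.018,0],[0,0,0]],
    [1,[0.034,0.018,0],[0,0,0]],
    [1,[0.034,0.018,0],[0,0,0]],
    [1,[0,0,0.03],[0,0,0]],
    [1,[0,0,0.04],[0,0,0]],
    [1,[0,0,0.04],[0,0,0]],
    [1,[0,0,0.03],[0,0,0]],
    [1,[0,0,0.008],[0,0,0]],
    [1,[0,0,0],[0,0,0]]
  ]
}}

```text
clock: 23.15
tcp_pos: [0.4012, 0.1497, 0.0813]
eef_rot: [-0.038, 0.999, 0.003, 0.012]
ft_force: [-0.6, 1.6, 0.6]
finger_gap: 0.0001
```

>>> {"fn": "apply_moves", "kwargs": {
  "commands": [
    [1,[-0.01,-0.001,0.008],[0,1.2,0]],
    [1,[-0.01,-0.001,0.004],[0,0.2,0]],
    [1,[-0.008,0,0],[0,0,0]],
    [1,[-0.008,0,0],[0,0,0]],
    [1,[-0.008,0,0],[0,0,0]],
    [1,[-0.008,0,0],[0,0,0]]
  ]
}}

```text
clock: 23.75
tcp_pos: [0.4592, 0.1528, 0.0756]
eef_rot: [-0.038, 0.999, 0.003, 0.003]
ft_force: [-4.9, 0.6, 0.3]
finger_gap: 0.0005
```

>>> {"fn": "apply_moves", "kwargs": {
  "commands": [
    [1,[-0.008,0,0.003],[0,0,0]],
    [1,[-0.01,0,0.003],[0,0,0]],
    [1,[-0.012,0,0.002],[0,0,0]],
    [1,[-0.012,0,0],[0,0,0]],
    [1,[-0.012,0,0],[0,0,0]],
    [1,[-0.012,0,0],[0,0,0]]
  ]
}}

```text
clock: 24.35
tcp_pos: [0.5279, 0.158, 0.0667]
eef_rot: [-0.038, 0.999, 0.003, 0.0]
ft_force: [-3.8, -0.2, 3.8]
finger_gap: 0.0002
```

>>> {"fn": "apply_moves", "kwargs": {
  "commands": [
    [1,[-0.012,0,0],[0,0,0]],
    [1,[-0.012,0,0],[0,0,0]],
    [1,[-0.012,0,0],[0,0,0]],
    [1,[-0.012,0,0],[0,0,0]],
    [1,[-0.012,0,0],[0,0,0]],
    [1,[-0.008,0,0],[0,0,0]]
  ]
}}

```text
clock: 24.95
tcp_pos: [0.6032, 0.1637, 0.0666]
eef_rot: [-0.038, 0.999, 0.003, 0.001]
ft_force: [-4.0, 0.8, 1.4]
finger_gap: 0.0004
```

>>> {"fn": "apply_moves", "kwargs": {
  "commands": [
    [1,[-0.004,0,0],[0,0,0]],
    [1,[-0.004,0,0],[0,0,0]],
    [1,[-0.004,0,0],[0,0,0]],
    [1,[-0.004,0,0],[0,0,0]],
    [1,[-0.004,0,0],[0,0,0]]
  ]
}}

```text
clock: 25.45
tcp_pos: [0.6134, 0.1644, 0.066]
eef_rot: [-0.038, 0.999, 0.002, -0.012]
ft_force: [-14.7, -1.4, 10.4]
finger_gap: 0.0007
```

>>> {"fn": "apply_moves", "kwargs": {
  "commands": [
    [1,[-0.005,0,-0.001],[0,0,0]],
    [1,[-0.005,0,0],[0,0,0]]
  ]
}}

```text
clock: 25.65
tcp_pos: [0.613, 0.1644, 0.0658]
eef_rot: [-0.038, 0.999, 0.0, -0.024]
ft_force: [-17.0, -1.8, 16.1]
finger_gap: 0.0003
```

The drawer has reached its stop: the force rises with no further motion. I'll back off and lift clear.

>>> {"fn": "apply_moves", "kwargs": {
  "commands": [
    [1,[0.012,0,0],[0,0,0]],
    [1,[0.025,0,0],[0,0,0]],
    [1,[0.035,0,0],[0,-0.8,0]],
    [1,[0.035,0,0],[0,-1,0]],
    [1,[0.04,0,-0.02],[0,0,0]],
    [1,[0.02,0,-0.04],[0,0,0]],
    [1,[0,0,-0.04],[0,0,0]],
    [1,[0,0,-0.03],[0,0,0]],
    [1,[0,0,0],[0,0,0]]
  ]
}}

```text
clock: 26.55
tcp_pos: [0.4429, 0.1505, 0.2032]
eef_rot: [-0.039, 0.999, 0.002, 0.0]
ft_force: [0.6, 0.2, 0.3]
finger_gap: 0.0003
```

Run:
```python
from h import *
from bench import bot
s=bot.get_state();print(s["tcp_pos"],s["ft_force"],s["clock"])
t=bot.get_image("top");c=bot.get_image("side")
np.set_printoptions(precision=4,suppress=True)
P=cloud(t);Z=P[...,2]
m=(Z>.115)&(Z<.145)&(P[...,0]<.99)&(P[...,0]>.6)&(P[...,1]<.36)&(P[...,1]>-.02);q=P[m];print("cab",cv2.minAreaRect((q[:,:2]*1000).astype(np.float32)))
m=(Z>.098)&(Z<.109)&(P[...,0]<.7)&(P[...,0]>.6)&(P[...,1]<.33)&(P[...,1]>.03);q=P[m];print("panel",len(q),cv2.minAreaRect((q[:,:2]*1000).astype(np.float32)),q.mean(0))
o=np.zeros((400,800,3),np.uint8);a=t["color"][60:260,190:500];o[:258,:400]=cv2.resize(a,(400,258));b=c["color"][80:320,100:440];o[:282,400:]=cv2.resize(b,(400,282));cv2.imwrite("pics/end.png",o[...,::-1])
```

```text
[0.44292542 0.15045618 0.20322476] [0.60083377 0.15544006 0.27890778] 26.55
cab ((816.217041015625, 178.88232421875), (284.4406433105469, 280.7663269042969), 4.421648025512695)
panel 435 ((667.5811767578125, 168.58180236816406), (17.555496215820312, 275.9154357910156), 4.122472286224365) [0.6676 0.1697 0.1028]
```

View pics/end.png

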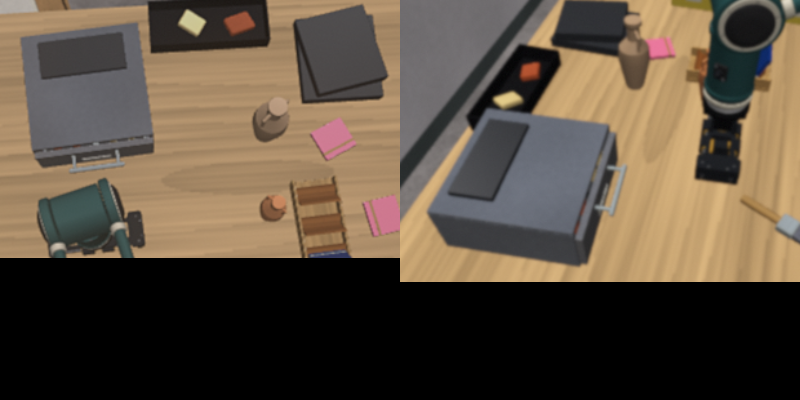

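>>> {"fn": "apply_moves", "kwargs": {
  "commands": [
    [1,[-0.02,0,-0.03],[0,0,0]],
    [1,[-0.04,0,-0.02],[0,0,0]],
    [1,[-0.04,0,0],[0,0,0]],
    [1,[-0.04,0,0],[0,0,0]],
    [1,[-0.015,0,0],[0,0,0]],
    [1,[0,0,0],[0,0,0]]
  ]
}}

```text
clock: 27.25
tcp_pos: [0.5948, 0.1599, 0.2318]
eef_rot: [-0.039, 0.999, -0.001, -0.012]
ft_force: [-0.5, 0.3, -0.3]
finger_gap: 0.0001
```

Run:
```python
from h import *
from bench import bot
np.set_printoptions(precision=4,suppress=True)
s,d=wrist(bot,"w14");print(s["tcp_pos"]);P=cloud(d,d["T"]);V=d["color"].sum(2)//3
for u in(150,200,440,480): print(u,[(v,int(V[v,u]),*(P[v,u]*1000).round(0).tolist()) for v in range(120,240,2) if P[v,u,2]>.06])
hsv=cv2.cvtColor(d["color"],cv2.COLOR_RGB2HSV)
```

```text
[0.5948 0.1599 0.2318]
150 []
200 []
440 []
480 []
```

Run:
```python
from h import *
np.set_printoptions(precision=4,suppress=True)
d=dict(np.load("pics/w14.npz"));P=cloud(d,d["T"]);V=d["color"].sum(2)//3
for u in(60,140,220,430,500,570):
    print(u,[(v,int(V[v,u]),*(P[v,u]*1000).round(0).tolist()) for v in range(0,300,3) if P[v,u,2]>.05 and P[v,u,2]<.14][:22])
m=(P[...,2]>.05)&(P[...,2]<.14);print(m.sum(),np.argwhere(m).min(0) if m.any() else 0,np.nanpercentile(P[...,2],[1,50,99]))
```

```text
60 []
140 []
220 [(240, 85, 674.0, 57.0, 58.0), (243, 84, 674.0, 59.0, 65.0), (246, 85, 674.0, 61.0, 72.0), (249, 84, 673.0, 64.0, 81.0), (252, 80, 673.0, 66.0, 87.0), (255, 84, 673.0, 68.0, 93.0), (258, 86, 673.0, 70.0, 101.0), (261, 116, 674.0, 71.0, 104.0)]
430 [(240, 86, 657.0, 283.0, 57.0), (243, 90, 657.0, 281.0, 65.0), (246, 83, 658.0, 279.0, 72.0), (249, 86, 658.0, 276.0, 79.0), (252, 83, 658.0, 274.0, 86.0), (255, 86, 658.0, 272.0, 92.0), (258, 79, 658.0, 270.0, 99.0), (261, 112, 659.0, 269.0, 103.0)]
500 []
570 []
16086 [ 58 164] [0.0003 0.0026 0.3335]
```

```bash
python3 -c "
from bench import bot
print(bot.job_done())"
```

```text
the job is handed in; nothing more can be done
None
```

I filed the red tile in slot 4, next to the red sample in slot 3, and the cream tile in slot 0, next to the cream sample in slot 1. Each was lowered until it touched the slot floor (about 8 N) and then released. I then slid the drawer shut by its handle, at no more than about 0.15 m/s, and handed the job in at about 27 s.

**Tiles:** Before closing, the wrist camera showed all four tiles upright with tops level at about 0.10 m. Each new tile stood about 44–46 mm from its sample. I did not see them again after the drawer closed.

**Drawer:** It met a hard stop: the push rose to 17 N with no further motion. The top camera puts the back of the front panel within about 2 mm of the cabinet face. That view resolves only about 3 mm per pixel. The wrist camera read x about 3–5 mm higher for the panel, in line with a bias I saw throughout, so it only roughly confirms the drawer is shut.

**Surroundings:** The last top view showed the blue tile, jug and amphora apparently where they started. The yellow box was outside that crop, but no move went near it. I compared these positions by eye, not by measurement.

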